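# Set up the potting bench for filling

### The job

Get the potting bench ready for the next batch: hang every hand tool that lies on the rubber mat in the notched wooden rack, one to a notch, upright with the blade down and the collar resting on the board. Push the three square pots up against the wooden fence in one straight row that starts at its end stop, side by side without gaps and standing upright, and leave the seedling and the seed tin where they stand.

Things in the scene. Friction and masses are not known exactly. Their poses are not given: they have to be found in the camera images.
- trowel: Hand trowel, pale wooden handle, starts on the mat. Origin on the shaft axis at the collar's blade-side face; x points to the blade, z up as it lies (axis 18 mm above the mat). Along x: round handle 26 mm across, -80 to -6 mm; collar disc 36 mm across, -6 to 0; round shank 11 mm across, 0 to 50; dished blade 50 mm wide, to 125. About 180 g, balances at x = +32 mm. None if absent.
- fork: Hand fork, green handle, starts on the mat. Origin on the shaft axis at the collar's blade-side face; x points to the blade, z up as it lies (axis 18 mm above the mat). Along x: round handle 26 mm across, -80 to -6 mm; collar disc 36 mm across, -6 to 0; round shank 11 mm across, 0 to 50; three tines on a 45 mm crossbar, to 122. About 170 g, balances at x = +37 mm. None if absent.
- spade: Narrow planting spade, orange handle, starts on the mat. Origin on the shaft axis at the collar's blade-side face; x points to the blade, z up as it lies (axis 18 mm above the mat). Along x: round handle 26 mm across, -80 to -6 mm; collar disc 36 mm across, -6 to 0; round shank 11 mm across, 0 to 50; flat blade 38 mm wide, to 122. About 170 g, balances at x = +31 mm. None if absent.
- trowel_tip (a point): On the trowel's shaft axis, 120 mm from its origin, level with the blade's tip. Held lightly (3 to 5 N) near the handle's end the tool swings down and hangs nearly straight; gripped hard (40 N) it stays as it is. None if absent.
- fork_tip (a point): On the fork's shaft axis, 120 mm from its origin, level with the blade's tip. Held lightly (3 to 5 N) near the handle's end the tool swings down and hangs nearly straight; gripped hard (40 N) it stays as it is. None if absent.
- spade_tip (a point): On the spade's shaft axis, 120 mm from its origin, level with the blade's tip. Held lightly (3 to 5 N) near the handle's end the tool swings down and hangs nearly straight; gripped hard (40 N) it stays as it is. None if absent.
- mat: Black rubber mat 270 x 260 mm, 3 mm thick, fixed to the bench; the tools start on it. Origin at the centre of its underside.
- rack: Wooden rack, 314 mm wide, fixed. Origin on the bench below the centre of its board; x to its back, z up. Board: x -45 to +45 mm, 12 mm thick, top 200 mm above the bench, on two side panels, open below and in front. Notches 20 mm wide run in from the front edge to x = +6, at y = -85, 0, +85: the shank slides in, the collar rests on the board, axis at x = -25 to 0.
- fence: Pale wooden L fence, fixed, strips 25 mm wide, 35 mm high. Origin on the bench at the inner corner. The long strip's inner face is the plane x = 0, from the corner 300 mm to -y; x points into the strip, away from the pots. The end stop's face is the plane y = 0, 85 mm to -x. In the row the pots' centres stand at x = -38 mm, y = -38, -114, -190 mm.
- pot1: Black square plant pot, empty, open on top, straight sided, 76 x 76 mm and 75 mm high, walls 4 mm, about 60 g. Origin at the centre of its underside, own x and y square to its sides.
- pot2: Terracotta-coloured square plant pot, empty, open on top, straight sided, 76 x 76 mm and 75 mm high, walls 4 mm, about 60 g. Origin at the centre of its underside, own x and y square to its sides.
- pot3: Green square plant pot, empty, open on top, straight sided, 76 x 76 mm and 75 mm high, walls 4 mm, about 60 g. Origin at the centre of its underside, own x and y square to its sides.
- seedling: Seedling in a round clay pot 86 mm wide, 74 mm high, leaves to about 160 mm, standing behind the mat; not part of the job. Origin at the centre of its underside.
- tin: Blue round seed tin with a steel lid, 71 mm across and 46 mm high, behind the mat, near the rack; not part of the job. Origin at the centre of its underside.
Not all that is in view belongs to the job. What is shaped like the spade but red is not meant.

How it is judged (in metres and radians):
At the end, for the whole second after the job is handed in: Every tool hangs in its own notch, blade down, within 0.25 rad of vertical, collar on the board (8 mm), at rest. Every pot stands upright, square to the fence (0.1 rad), within 6 mm of its long strip, the three in one row from the stop with gaps adding up to 12 mm at most (z of trowel in the frame of rack between 0.192 and 0.208 m and x of trowel in the frame of rack between -0.03 and 0.012 m and (y of trowel in the frame of rack between -0.094 and -0.076 m or y of trowel in the frame of rack between -0.009 and 0.009 m or y of trowel in the frame of rack between 0.076 and 0.094 m) and angle between the x axis of each of trowel, fork, spade and the z axis of rack, either way round below 0.25 rad and height (world z) of each of trowel_tip, fork_tip, spade_tip below 0.13 m and linear speed of each of trowel, fork, spade, pot1, pot2, pot3 below 0.03 m/s and z of fork in the frame of rack between 0.192 and 0.208 m and x of fork in the frame of rack between -0.03 and 0.012 m and (y of fork in the frame of rack between -0.094 and -0.076 m or y of fork in the frame of rack between -0.009 and 0.009 m or y of fork in the frame of rack between 0.076 and 0.094 m) and z of spade in the frame of rack between 0.192 and 0.208 m and x of spade in the frame of rack between -0.03 and 0.012 m and (y of spade in the frame of rack between -0.094 and -0.076 m or y of spade in the frame of rack between -0.009 and 0.009 m or y of spade in the frame of rack between 0.076 and 0.094 m) and x of pot1 in the frame of fence between -0.044 and -0.033 m and (angle between the x axis of pot1 and the x axis of fence, either way round below 0.1 rad or angle between the x axis of pot1 and the y axis of fence, either way round below 0.1 rad) and angle between each of pot1, pot2, pot3's own z axis and vertical below 0.08 rad and y of pot1 in the frame of fence between -0.202 and -0.033 m and x of pot2 in the frame of fence between -0.044 and -0.033 m and (angle between the x axis of pot2 and the x axis of fence, either way round below 0.1 rad or angle between the x axis of pot2 and the y axis of fence, either way round below 0.1 rad) and y of pot2 in the frame of fence between -0.202 and -0.033 m and x of pot3 in the frame of fence between -0.044 and -0.033 m and (angle between the x axis of pot3 and the x axis of fence, either way round below 0.1 rad or angle between the x axis of pot3 and the y axis of fence, either way round below 0.1 rad) and y of pot3 in the frame of fence between -0.202 and -0.033 m); the robot touches nothing.
It fails at once if the seedling or the tin is shoved more than 50 mm or tipped over (distance of any of seedling, tin from where it was at the start of the episode above 0.05 m or angle between any of seedling, tin's own z axis and vertical above 0.6 rad).
Of trowel, fork, spade only 2 to 3 are there at a start; the rules pass over those that are not, and their reading is None.
At some moment in a run one of pot1, pot2, pot3 may be knocked a few centimetres aside while the robot is not near it.
It also fails if it takes over 210 s, if anything falls off the work surface, if the arm or the gripper's body presses on something with over 40 N, if the wrist force passes 120 N, or if a joint passes its speed limit or range.

### The arm

A 6-joint arm with a two-finger parallel gripper is mounted at the origin on the work surface. World frame = base frame: x ahead of the robot, y to its left, z up, the work surface at z = 0. Lengths are in mm, angles in degrees, forces in N, time in s.
With the tool pointing down it reaches from about 375 to 900 mm from the base axis. Payload 3.1 kg.
Tool frame: the origin (TCP) lies on the centre line of the jaws, within the pads' length; the fingertips stand 11 mm ahead of it and the grasp point (between the pads) lies 8 mm behind it; z points along the fingers, y is the direction in which the jaws open and shut (so a half turn about z gives the same grasp; the last joint's range is limited). The gripper opens to 87 mm and grips with 3 to 60 N. Pads are 19 mm wide; open, the fingers measure 117 mm over their backs; the gripper's body (75 mm by 190 mm) begins 51 mm behind the grasp point.
Start: joints at [-85.399, 30.224, 82.088, -0, 67.689, -10.227], TCP at [159.975, -604.156, 233.548] pointing down, gripper open.
Joint ranges: [-176.69, 176.69], [-43.24, 126.21], [12.49, 139.97], [-82, 262], [0, 151.66], [-163.58, 163.58]. Speed limits (degrees/s): [159.86, 159.86, 180, 180, 180, 180].

### API

Orientations are given as a 3x3 rotation matrix whose columns are the frame's x, y, z axes.
In Python, from cell import r gives the robot as it stands.
- The arm moves only by the tool arm_command, never from a script. Its argument "series" is one flat list of numbers, 4 for each row, row after row: the shift along the tool's x, y, z in m, then the turn about the tool's z in rad. In form: [dx, dy, dz, roll, dx, dy, dz, roll, ...]. A call has 1 to 12 rows; each row is the pose to reach, as a shift and turn from the pose commanded when the call began, along the tool's axes at that moment; what a row does not reach only later rows make up. A row lasts 1/8 s, in which the tool goes at most 62.5 mm and 10.7 degrees, less where a joint would pass 70% of its speed; a pose out of reach is approached as far as the arm can. A call with a gripper value outside its range is refused whole. "hand" is the closure, from 0 (fully open) to 1 (shut), set as the call begins (left out, the last holds). The fingers move at their own pace and stop on an object; "squeeze" is the grip in N (left out, the last holds). Time passes only in rows, so rows that repeat a pose let the fingers close. It gives the time, the measured TCP pose, the force and the opening at its end, in the units of the state.
- r.get_state(): the state, without advancing time (a new reading comes with each control period).
- r.snapshot(name): name is "side" or "top"; returns a dict with "pixels" (384x512x3 uint8, red, green, blue), "fx", "fy", "cx", "cy" (pixels), "T" (4x4, takes a point from camera to world coordinates). Camera axes: x right, y up, looking along -z (the intrinsics and any distortion apply to the point x, -y, -z); pixel columns grow to the right and rows downward; lengths in mm; the calibration is good to about 2 mm. A picture is of the moment at which its call begins. There is no depth.
- r.close_job(): hands the job in, once; it reports no verdict.
Trained networks look in the newest picture that a camera, given by its name, has taken for a name from the list of things; names that differ only in an ending like _2 or _b are one class to them, and where a whole thing is asked for, a point or a joint stands for the part that bears it (a point fixed in the world has none). Each returns a list of dicts, best first, with "score" (0 to 1); they miss things now and then, are a little off and sometimes report something else, mostly with a low value. They report only what shows in the picture. A call takes as long as a camera call. They do not tell look-alikes from the thing itself.
- r.look_for(camera, name): "extent" ([centre column, centre row, width, height] in pixels, round what is visible of it).
- r.place_of(camera, name): "pixel" ([column, row] in pixels: a listed point, or the origin of a listed thing).
The state is a dict: "clock": time; "joint_positions": joint angles; "qvel": joint speeds; "joint_torque": joint torques, N m; "position": TCP position; "tcp_rot": TCP orientation; "wrist_force": force on the tool from outside, world axes, zero at the start; "torque": the same for the moment, N m; "width": opening from 0.0 (shut) to 1.0 (fully open).
Only numpy, scipy, OpenCV 4.12 (cv2) and the standard library are available. Lean on these libraries where they do the work, as an engineer would, in place of code of your own. Each camera call takes 0.05 s, during which the arm holds its last target. There are 200 camera calls.

## Working session

There is one attempt and no reset: what is moved stays moved. The work goes in short steps, Python scripts to look and compute and a tool call to move; the robot and the scene stay as the last step left them, time stands still between calls to the robot, and variables do not carry over. Pictures are saved under pics/ and viewed, about 12 in all and at most 16, crops included, and the job is handed in when it is done.

Besides the shell and the picture viewer there is one more tool, called after "Call:" as name(argument=value, ...), one argument or row to a line, values as JSON. arm_command: Moves the arm, as the interface text tells. Its arguments: {"type":"object","properties":{"series":{"type":"array"},"hand":{"type":"number"},"squeeze":{"type":"number"}},"required":["series"]}

```bash
ls; mkdir -p pics
cat > h.py <<'E'
from cell import r
import numpy as np, cv2
def snap(c,f=None):
    s=r.snapshot(c); 
    if f: cv2.imwrite('pics/'+f,cv2.cvtColor(s['pixels'],cv2.COLOR_RGB2BGR))
    return s
def ray(s,p):
    T=np.array(s['T']); d=np.array([(p[0]-s['cx'])/s['fx'],-(p[1]-s['cy'])/s['fy'],-1.])
    return T[:3,3],T[:3,:3]@d
def at(s,p,z):
    o,d=ray(s,p); return o+d*(z-o[2])/d[2]
def proj(s,P):
    T=np.array(s['T']); q=T[:3,:3].T@(np.array(P,float)-T[:3,3])
    return np.array([s['cx']+s['fx']*q[0]/-q[2], s['cy']-s['fy']*q[1]/-q[2]])
E
python3 - <<'E'
from h import *
np.set_printoptions(precision=1,suppress=True)
a=snap('top','t0.png');b=snap('side','s0.png')
for s in(a,b):print({k:s[k] for k in s if k not in('pixels','T')},np.array(s['T']).tolist())
Z=dict(trowel=21,fork=21,spade=21,trowel_tip=21,fork_tip=21,spade_tip=21)
for c,s in(('top',a),('side',b)):
  for n in 'trowel trowel_tip fork fork_tip spade spade_tip mat rack fence pot1 pot2 pot3 seedling tin'.split():
    print(c,n,[(round(d['score'],2),np.round(d['pixel']),at(s,d['pixel'],Z.get(n,0))) for d in r.place_of(c,n)[:3]])
print(r.get_state())
E
```

```text
pics
{'fx': 489.57459619147824, 'fy': 489.57459619147824, 'cx': 255.28480333292714, 'cy': 192.23545668707789} [[0.010944639629851793, 0.9824199117448599, -0.18636344027355367, 191.24338870219236], [-0.9998214459250685, 0.007880465690062118, -0.01717482252640187, 25.603869594460953], [-0.015404256933663683, 0.18651813656513266, 0.982330745523417, 1595.0856871405686], [0.0, 0.0, 0.0, 1.0]]
{'fx': 415.61397639419533, 'fy': 415.61397639419533, 'cx': 251.68102746519105, 'cy': 190.73665843900866} [[-0.691857539494277, 0.5214382948826797, -0.4994349303710831, -28.368400674782446], [-0.7219885999652935, -0.4918544428700051, 0.4866329916366055, 562.5750546356749], [0.008099787965160074, 0.697267030382823, 0.7167657091240061, 810.5354710889811], [0.0, 0.0, 0.0, 1.0]]
top trowel [(0.83, array([328., 185.]), array([ 516.6, -184.8,   21. ])), (0.58, array([203., 190.]), array([496.3, 225.1,  21. ])), (0.37, array([304., 184.]), array([ 518.6, -105.3,   21. ]))]
top trowel_tip [(0.74, array([330., 152.]), array([ 628. , -191.6,   21. ]))]
top fork []
top fork_tip []
top spade [(0.77, array([304., 
[... 2450 characters left out ...]
[182., 285.]), array([431.7, 326.7,   0. ])), (0.66, array([209., 214.]), array([552.1, 149.3,   0. ]))]
side seedling [(0.8, array([222., 147.]), array([730.5, -51.3,   0. ]))]
side tin [(0.6, array([258., 134.]), array([ 702. , -175.6,    0. ]))]
{'clock': 1.5, 'joint_positions': array([-85.4,  30.2,  82.1,   0. ,  67.7, -10.2]), 'qvel': array([ 0.1,  0. ,  0.1, -0.1, -0. , -0. ]), 'joint_torque': array([  0. , -44. , -17.7,   0.1,   0.1,  -0. ]), 'position': array([ 160. , -604.2,  233.6]), 'tcp_rot': array([[ 1. ,  0.3,  0. ],
       [ 0.3, -1. , -0. ],
       [ 0. ,  0. , -1. ]]), 'wrist_force': array([-0.5, -0.1, -0.8]), 'torque': array([-0. ,  0. , -0.1]), 'width': 1.0011122105972787}
```

Run:
```python
import cv2
a=cv2.imread('pics/t0.png')[80:310,110:430]
cv2.imwrite('pics/t0c.png',cv2.resize(a,(800,575),interpolation=cv2.INTER_CUBIC))
a=cv2.imread('pics/s0.png')
cv2.imwrite('pics/s0c.png',cv2.resize(a,(800,600),interpolation=cv2.INTER_CUBIC))
```

```text
(no output)
```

View pics/t0c.png

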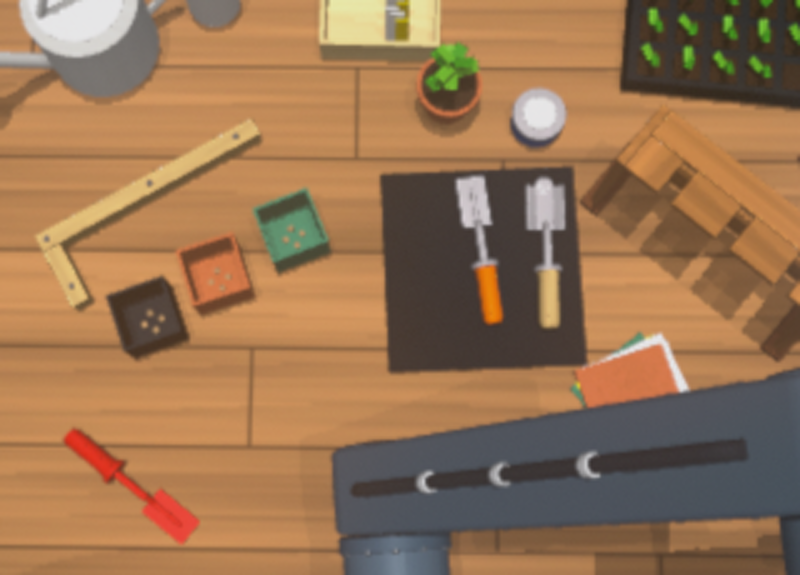

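View pics/s0c.png

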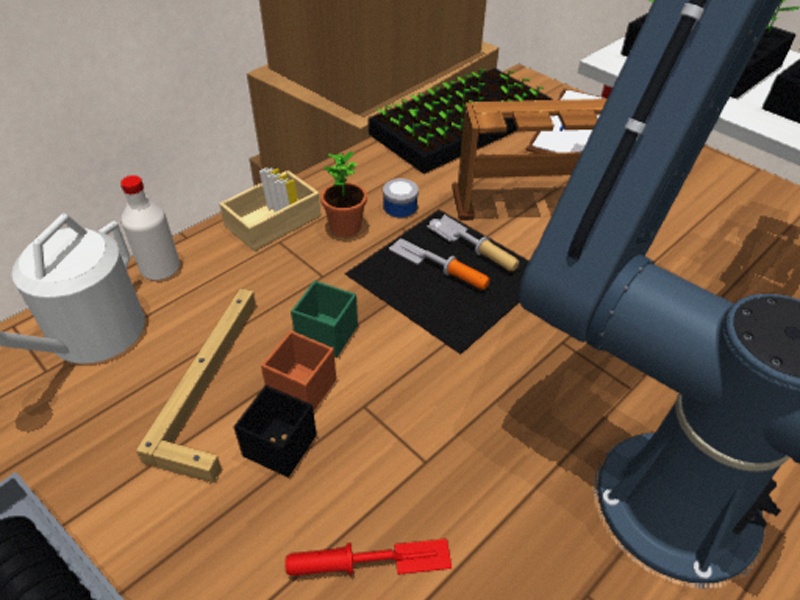

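The top view shows the orange spade at (304,180), the trowel at (328,185), and no fork. The red look-alike is at about (170,280). The black, terracotta and green pots are at (173,207), (201,190) and (229,176). The rack is partly under the arm, so I'll move the arm away first and then take a close look.

```bash
cat >> h.py <<'E'
def go(x,y,z,jaw=None):
    """row in tool axes; jaw = world angle (deg) of jaw (tool y) axis, mod 180"""
    s=r.get_state(); R=np.array(s['tcp_rot']); p=np.array(s['position'])
    d=R.T@(np.array([x,y,z])-p)/1000; a=0
    if jaw is not None:
        cur=np.degrees(np.arctan2(R[1,1],R[0,1])); a=-((jaw-cur+90)%180-90)
    print('go',np.round(d,4),round(np.radians(a),3),'rows',max(np.linalg.norm(d)/.0625,abs(a)/10.7),'q6',s['joint_positions'][5])
E
python3 -c "
from h import *
print(np.array(r.get_state()['tcp_rot']).round(4).tolist())
go(400,120,350,90)"
```

```text
[[0.9667, 0.2559, 0.0], [0.2559, -0.9667, -0.0001], [0.0, 0.0001, -1.0]]
go [ 0.4173 -0.6386 -0.1165] 0.259 rows 12.34786016563446 q6 -10.22713359234187
```

Call:
arm_command(
  series=[0.06,-0.035,-0.1165,0.1,0.387,-0.212,-0.1165,0.259,0.387,-0.212,-0.1165,0.259,0.387,-0.212,-0.1165,0.259,0.387,-0.212,-0.1165,0.259,0.387,-0.212,-0.1165,0.259,0.387,-0.212,-0.1165,0.259,0.387,-0.212,-0.1165,0.259,0.4173,-0.6386,-0.1165,0.259,0.4173,-0.6386,-0.1165,0.259,0.4173,-0.6386,-0.1165,0.259,0.4173,-0.6386,-0.1165,0.259],
)

```text
clock: 3.0
position: [432.6, -52.7, 350.2]
tcp_rot: [[1.0, -0.001, 0.001], [-0.001, -1.0, 0.0], [0.001, -0.0, -1.0]]
wrist_force: [1.4, 0.5, -0.2]
width: 1.001
```

Call:
arm_command(
  series=[0.0,-0.22,0,0,0.0,-0.22,0,0,0.0,-0.22,0,0,0.0,-0.22,0,0],
)

```text
clock: 3.5
position: [432.5, 168.2, 350.3]
tcp_rot: [[1.0, 0.003, 0.001], [0.003, -1.0, 0.001], [0.001, -0.001, -1.0]]
wrist_force: [-0.1, -0.8, -0.1]
width: 0.997
```

Run:
```python
from h import *
np.set_printoptions(precision=1,suppress=True)
a=snap('top','t1.png'); b=snap('side','s1.png')
for c,s in(('top',a),('side',b)):
  for n in ['rack','trowel','trowel_tip','spade','spade_tip']:
    print(c,n,[(round(d['score'],2),np.round(d['pixel'],1),at(s,d['pixel'],0 if n=='rack' else 21)) for d in r.place_of(c,n)[:2]])
A=cv2.imread('pics/t1.png')[110:250,280:480]
B=cv2.imread('pics/s1.png')[50:190,220:420]
cv2.imwrite('pics/c1.png',cv2.resize(A,(800,560),interpolation=cv2.INTER_CUBIC))
```

```text
top rack [(0.93, array([390.9, 177.6]), array([ 546.9, -396.4,    0. ])), (0.68, array([301.6, 184.6]), array([ 520.9, -100.1,    0. ]))]
top trowel [(0.55, array([324.7, 185.9]), array([ 512.8, -173.9,   21. ])), (0.22, array([132.9, 179.9]), array([528.1, 457.7,  21. ]))]
top trowel_tip [(0.82, array([329. , 153.5]), array([ 622.5, -189.8,   21. ]))]
top spade [(0.78, array([305.6, 184.3]), array([ 517.7, -111.5,   21. ])), (0.62, array([156.7, 268.7]), array([239.2, 364.8,  21. ]))]
top spade_tip [(0.7, array([295.8, 151.1]), array([630. , -79.9,  21. ]))]
side rack []
side trowel [(0.65, array([309.8, 159.1]), array([ 498.8, -182.2,   21. ]))]
side trowel_tip [(0.62, array([277.2, 137.9]), array([ 629.9, -184. ,   21. ]))]
side spade [(0.86, array([287.1, 170.7]), array([510.3, -99. ,  21. ])), (0.68, array([224. , 356.5]), array([239.4, 370.3,  21. ]))]
side spade_tip [(0.67, array([255.1, 149.8]), array([635.8, -96.6,  21. ])), (0.62, array([288.6, 348.8]), array([164.5, 269.9,  21. ]))]
```

View pics/c1.png

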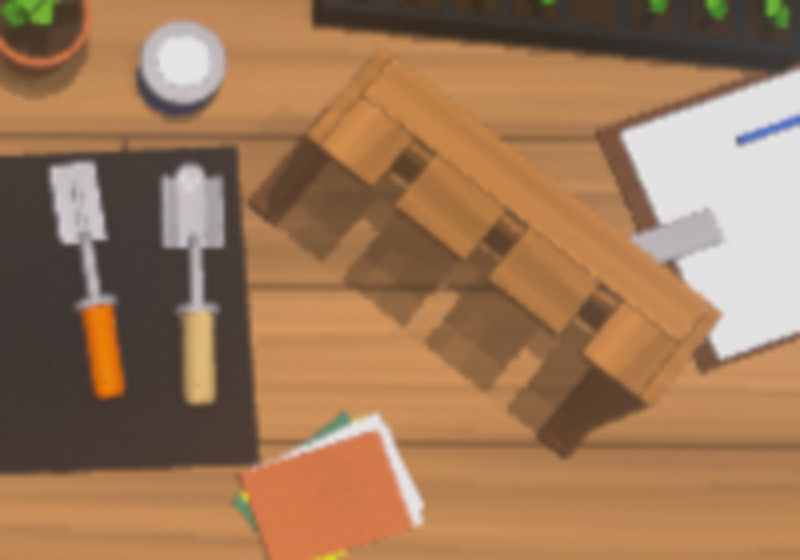

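The rack's board runs from crop (308,133) to (655,405) along its front edge, with three notches that open toward the lower left. I'll fit its pose to these corners.

Run:
```python
from h import *
from scipy.optimize import least_squares
np.set_printoptions(precision=1,suppress=True)
s=snap('top')
M=np.array([[-45,157],[-45,-157],[-45,95],[-45,75],[-45,10],[-45,-10],[-45,-75],[-45,-95]],float)
C=np.array([[308,133],[655,405],[375,184],[398,200],[467,257],[492,275],[558,332],[585,350]],float)/4+[280,110]-.375
P=np.array([at(s,c,200)[:2] for c in C])
def tf(v): 
    c,n=np.cos(v[2]),np.sin(v[2]); return M@np.array([[c,n],[-n,c]])+v[:2]
f=least_squares(lambda v:(tf(v)-P).ravel(),[540,-390,-.7],loss='soft_l1',f_scale=3)
v=f.x; print(v,np.degrees(v[2]),'res',tf(v)-P)
R=lambda x,y:v[:2]+[x*np.cos(v[2])-y*np.sin(v[2]),x*np.sin(v[2])+y*np.cos(v[2])]
for y in(85,0,-85): print(y,'seat',R(-12,y),'pre',R(-110,y))
# check drawn model incl. base, notch ends
img=cv2.resize(cv2.imread('pics/t1.png')[110:250,330:480],None,fx=4,fy=4,interpolation=cv2.INTER_CUBIC)
for x,y,z in [(a,b,z) for z in(0,200) for a in(-45,45) for b in(157,-157)]+[(6,b+e,200) for b in(85,0,-85) for e in(-10,10)]+[(-45,b+e,200) for b in(85,0,-85) for e in(-10,10)]:
    q=(proj(s,[*R(x,y),z])-[330,110]+.375)*4; cv2.circle(img,tuple(int(k) for k in q),3,(0,0,255) if z else (255,0,0),-1)
cv2.imwrite('pics/c2.png',img)
# tools: trace handle axis by colour
hsv=cv2.cvtColor(s['pixels'],cv2.COLOR_RGB2HSV)
for n,lo,hi,box in(('spade',(5,180,90),(18,255,255),(295,312)),('trowel',(15,60,110),(30,200,255),(318,336))):
    m=cv2.inRange(hsv,lo,hi); k=np.zeros_like(m); k[182:218,box[0]:box[1]]=1; yx=np.argwhere(m*k>0)
    Q=np.array([at(s,(b,a),28)[:2] for a,b in yx]); c=Q.mean(0); d=np.linalg.svd(Q-c)[2][0]; d*=np.sign(d[0]); t=(Q-c)@d
    print(n,len(Q),'c',c,'ang',np.degrees(np.arctan2(d[1],d[0])),'ext',t.min(),t.max(),'end',c+d*t.min())
```

```text
[ 541.3 -396.9   -0.7] -39.879460864981624 res [[ 1.  -0.5]
 [ 0.2  0.6]
 [-0.2 -0.2]
 [-1.1  0.9]
 [-0.4 -0.6]
 [ 0.1  1.5]
 [ 0.1 -2.8]
 [ 0.3  0.5]]
85 seat [ 586.6 -324. ] pre [ 511.4 -261.2]
0 seat [ 532.1 -389.2] pre [ 456.9 -326.4]
-85 seat [ 477.6 -454.5] pre [ 402.4 -391.6]
spade 174 c [ 471.8 -110.2] ang 7.762792806048708 ext -37.3348785114308 36.51786972328073 end [ 434.8 -115.2]
trowel 186 c [ 468.9 -187.7] ang 0.1419263841854313 ext -36.88932195459945 35.64637247203554 end [ 432.  -187.8]
```

View pics/c2.png

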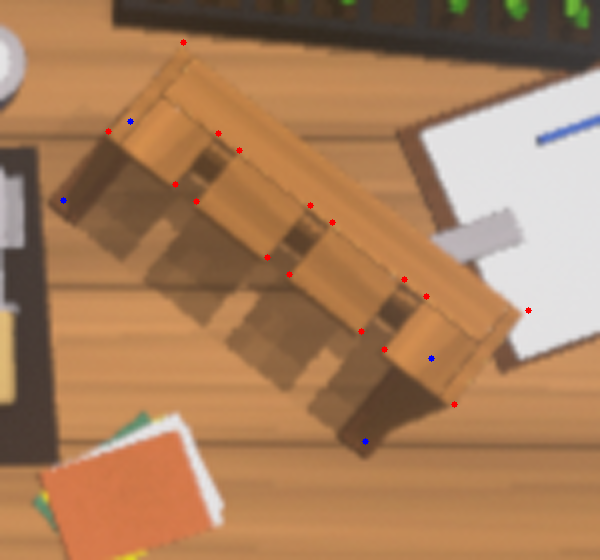

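Run:
```python
import cv2,numpy as np
A=cv2.imread('pics/t1.png')[120:215,345:465]
B=cv2.imread('pics/s1.png')[50:140,290:410]
f=lambda a:cv2.resize(a,None,fx=6.6,fy=6.6,interpolation=cv2.INTER_LANCZOS4)[:,:795]
cv2.imwrite('pics/c3.png',f(A)[:600]);cv2.imwrite('pics/c4.png',f(B)[:600])
```

```text
(no output)
```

View pics/c3.png

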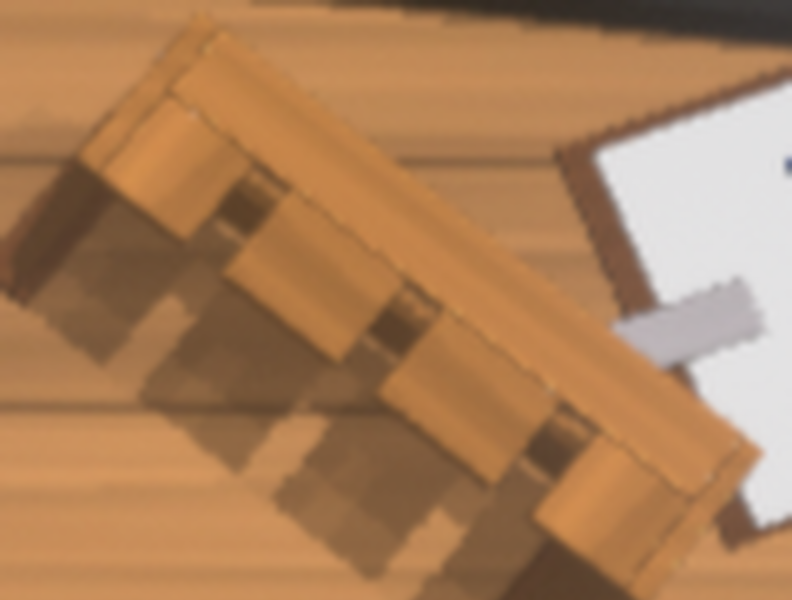

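View pics/c4.png

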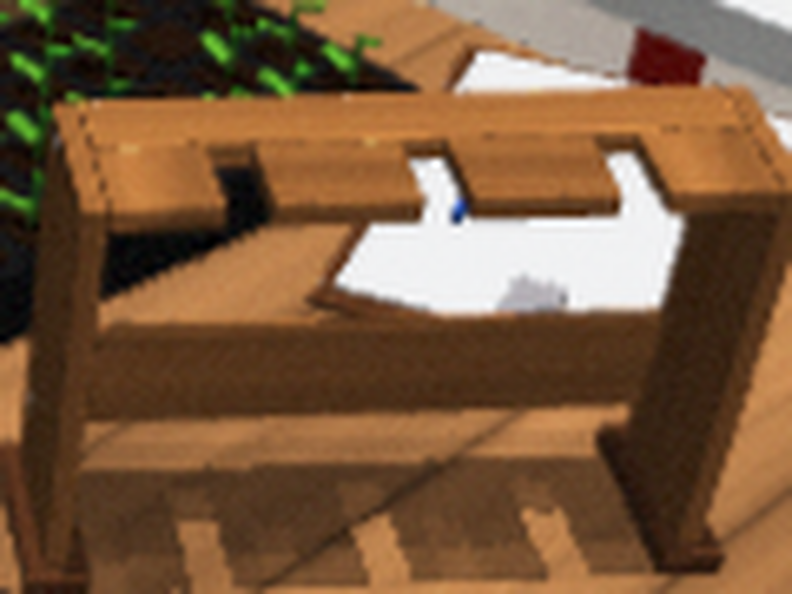

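Run:
```python
from h import *
np.set_printoptions(precision=1,suppress=True)
s=snap('top'); b=snap('side')
v=np.array([541.3,-396.9]);a=np.radians(-39.88);R=np.array([[np.cos(a),-np.sin(a)],[np.sin(a),np.cos(a)]])
def loc(cam,c,o,z=200): return R.T@(at(cam,np.array(c)/6.6+o-.42,z)[:2]-v)
print('top')
for n,c in dict(FL=(80,158),BL=(205,17),FR=(640,600),BR=(760,452),n1end=(270,180),n2end=(420,297),n3end=(578,415),n1m=(205,255),n3m=(512,503)).items(): print(n,loc(s,c,[345,120]),loc(s,c,[345,120],188))
print('side')
for n,c in dict(FL=(85,212),BL=(57,103),FR=(795,193),BR=(742,88),n1end=(232,150),n2end=(425,150),n3end=(622,140),n2ml=(420,208),n2mr=(470,205),n3ml=(615,203),n3mr=(672,200)).items(): print(n,loc(b,c,[290,50]),loc(b,c,[290,50],188))
```

```text
top
FL [-47.5 155.3] [-43.2 155.8]
BL [ 40.4 153.3] [ 45.4 153.8]
FR [ -47.2 -153. ] [ -43.  -155.1]
BR [  39.3 -153.7] [  44.3 -155.9]
n1end [-0.9 84.6] [ 3.7 84.4]
n2end [-0.7  1.4] [3.9 0.5]
n3end [  1.4 -83.5] [  6.  -85.1]
n1m [-46.8  85.4] [-42.6  85.3]
n3m [-48.7 -85.1] [-44.5 -86.7]
side
FL [-50.1 157.4] [-30.4 153.2]
BL [ 39.9 156. ] [ 61.3 151.8]
FR [ -51.6 -145.5] [ -32.  -155.6]
BR [  36.6 -151.4] [  58.  -161.6]
n1end [-3.9 86.4] [16.7 80.8]
n2end [-8.4  3.1] [12.1 -4.2]
n3end [ -4.8 -84.6] [ 15.8 -93.6]
n2ml [-54.7  16.4] [-35.1   9.5]
n2mr [-53.5  -5.2] [-33.9 -12.6]
n3ml [-55.3 -66.7] [-35.7 -75.3]
n3mr [-54.3 -91.5] [ -34.7 -100.6]
```

```bash
python3 -c "
from h import *
go(444,-188,100,90)"
```

```text
go [0.011  0.3531 0.2501] -0.001 rows 6.925049556482505 q6 97.058876123801
```

Call:
arm_command(
  series=[0.011,0.353,0.25,0,0.011,0.353,0.25,0,0.011,0.353,0.25,0,0.011,0.353,0.25,0,0.011,0.353,0.25,0,0.011,0.353,0.25,0,0.011,0.353,0.25,0,0.011,0.353,0.25,0,0.011,0.353,0.3,0,0.011,0.353,0.332,0,0.011,0.353,0.332,0],
  hand=0,
)

```text
clock: 5.62
position: [443.5, -186.3, 17.2]
tcp_rot: [[1.0, 0.001, -0.003], [0.001, -1.0, 0.002], [-0.003, -0.002, -1.0]]
wrist_force: [-0.9, -0.1, 0.3]
width: 1.002
```

Call:
arm_command(
  series=[0,0,0,0,0,0,0,0,0,0,0,0,0,0,0,0,0,0,0,0,0,0,0,0,0,0,0,0,0,0,0,0],
  hand=1,
  squeeze=4,
)

```text
clock: 6.62
position: [444.0, -187.6, 18.0]
tcp_rot: [[1.0, -0.0, -0.0], [-0.0, -1.0, 0.0], [-0.0, -0.0, -1.0]]
wrist_force: [-0.6, -0.5, -0.3]
width: 0.295
```

Call:
arm_command(
  series=[0,0,-0.02,0,0,0,-0.045,0,0,0,-0.07,0,0,0,-0.095,0,0,0,-0.12,0,0,0,-0.145,0,0,0,-0.17,0,0,0,-0.195,0,0,0,-0.22,0,0,0,-0.245,0,0,0,-0.27,0,0,0,-0.28,0],
)

```text
clock: 8.12
position: [444.2, -187.6, 298.8]
tcp_rot: [[1.0, -0.0, 0.001], [-0.0, -1.0, -0.001], [0.001, 0.001, -1.0]]
wrist_force: [-0.3, -0.4, -2.9]
width: 0.292
```

Call:
arm_command(
  series=[0,0,-0.02,0,0,0,-0.02,0,0,0,-0.02,0,0,0,-0.02,0,0,0,-0.02,0,0,0,-0.02,0,0,0,-0.02,0,0,0,-0.02,0],
)

```text
clock: 9.12
position: [444.1, -187.6, 318.0]
tcp_rot: [[1.0, -0.0, 0.0], [-0.0, -1.0, -0.0], [0.0, 0.0, -1.0]]
wrist_force: [-0.2, 0.6, -1.8]
width: 0.298
```

Run:
```python
from h import *
np.set_printoptions(precision=1,suppress=True)
b=snap('side','s2.png');s=snap('top','t2.png')
p=np.array(r.get_state()['position']);print(p,r.get_state()['wrist_force'],r.get_state()['width'])
for c,q in(('side',b),('top',s)):
  for n in('trowel','trowel_tip'): print(c,n,[(d['score'],np.array(d['pixel'])) for d in r.place_of(c,n)[:2]])
  print('expected origin,tip if vertical',proj(q,p+[0,0,8-68]),proj(q,p+[0,0,8-188]))
A=cv2.imread('pics/s2.png')[40:240,180:446];cv2.imwrite('pics/c5.png',cv2.resize(A,None,fx=3,fy=3,interpolation=cv2.INTER_CUBIC))
```

```text
[ 444.1 -187.6  318.1] [ 0.4  0.1 -2.6] 0.29826810947700294
side trowel [(0.68, array([336.2,  99.4]))]
side trowel_tip [(0.63, array([325.2, 135.7]))]
expected origin,tip if vertical [339.3  94.8] [332.  134.5]
top trowel []
top trowel_tip []
expected origin,tip if vertical [340.6 193.2] [334.4 200.5]
```

View pics/c5.png

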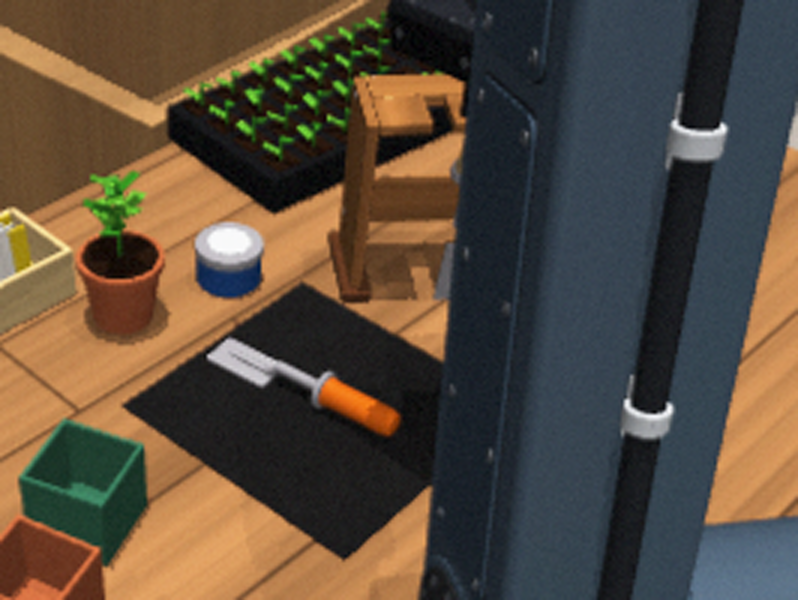

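```bash
python3 -c "
from h import *
go(399,-388.7,276,50.1)
go(474.1,-451.6,276,50.1)
go(474.1,-451.6,265,50.1)"
```

```text
go [-0.0451  0.2012  0.0421] 0.696 rows 3.7280600439180467 q6 53.802742005010344
go [0.03   0.264  0.0421] 0.696 rows 4.304900072510055 q6 53.802742005010344
go [0.03   0.264  0.0531] 0.696 rows 4.335909069546077 q6 53.802742005010344
```

Call:
arm_command(
  series=[0,0,0,0,0,0,0,0,0,0,0,0,0,0.03,0.01,0.12,-0.01,0.06,0.02,0.24,-0.02,0.09,0.03,0.36,-0.025,0.12,0.042,0.48,-0.035,0.15,0.042,0.6,-0.04,0.18,0.042,0.696,-0.045,0.201,0.042,0.696,-0.045,0.201,0.042,0.696],
  hand=1,
  squeeze=40,
)

```text
clock: 10.8
position: [398.8, -389.9, 275.9]
tcp_rot: [[0.767, -0.642, 0.0], [-0.642, -0.767, -0.0], [0.0, -0.0, -1.0]]
wrist_force: [1.0, 0.1, -1.9]
width: 0.287
```

Run:
```python
from h import *
np.set_printoptions(precision=1,suppress=True)
b=snap('side','s3.png');s=snap('top','t3.png')
p=np.array(r.get_state()['position']);print(p)
for c,q in(('side',b),('top',s)):
  for n in('trowel','trowel_tip'): print(c,n,[(d['score'],np.array(d['pixel'])) for d in r.place_of(c,n)[:2]])
  print('expected',proj(q,p+[0,0,8-68]),proj(q,p+[0,0,8-188]))
A=cv2.imread('pics/s3.png')[40:190,240:440];B=cv2.imread('pics/t3.png')[120:270,310:510]
cv2.imwrite('pics/c6.png',cv2.resize(np.hstack([A,B]),(800,300),interpolation=cv2.INTER_CUBIC))
go(474.1,-451.6,276,50.1)
go(474.1,-451.6,265,50.1)
```

```text
[ 399.  -387.6  275.8]
side trowel []
side trowel_tip [(0.68, array([192.3, 247.1]))]
expected [397.1  86.8] [386.2 123.6]
top trowel []
top trowel_tip [(0.68, array([300.5, 183.1]))]
expected [409.5 212.2] [398.  217.9]
go [0.1 0.  0. ] 0.002 rows 1.5763909101502487 q6 74.14724043784621
go [0.1 0.  0. ] 0.002 rows 1.5863953054740405 q6 74.14724043784621
```

View pics/c6.png

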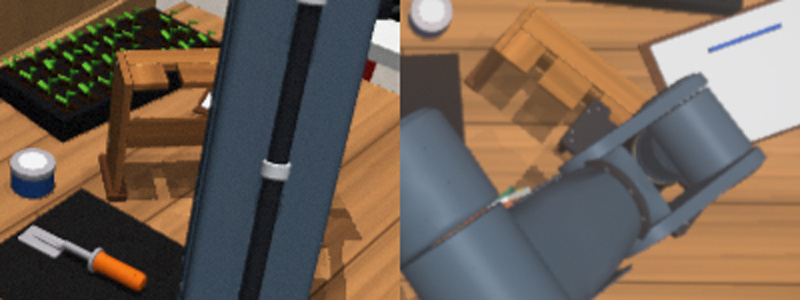

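Call:
arm_command(
  series=[0.015,0,0,0,0.03,0,0,0,0.045,0,0,0,0.06,0,0,0,0.075,0,0,0,0.088,0,0,0,0.098,0,0,0,0.098,0,0,0,0.098,0,0,0],
)

```text
clock: 12.22
position: [474.0, -451.0, 275.9]
tcp_rot: [[0.767, -0.641, -0.001], [-0.641, -0.767, 0.001], [-0.001, -0.0, -1.0]]
wrist_force: [-0.2, -0.3, -2.3]
width: 0.287
```

Call:
arm_command(
  series=[0,0,0.004,0,0,0,0.008,0,0,0,0.01,0,0,0,0.01,0,0,0,0.01,0],
)

```text
clock: 12.85
position: [475.4, -452.4, 271.2]
tcp_rot: [[0.767, -0.641, 0.005], [-0.641, -0.767, -0.006], [0.007, 0.001, -1.0]]
wrist_force: [-1.4, 2.0, 14.1]
width: 0.288
```

Call:
arm_command(
  series=[0,0,-0.003,0,0,0,-0.003,0,0,0,-0.003,0,0,0,-0.003,0,0,0,-0.003,0,0,0,-0.003,0],
  squeeze=3,
)

```text
clock: 13.6
position: [474.3, -451.5, 269.0]
tcp_rot: [[0.767, -0.641, 0.0], [-0.641, -0.767, -0.0], [0.0, 0.0, -1.0]]
wrist_force: [1.0, -0.5, 5.2]
width: 0.298
```

Call:
arm_command(
  series=[0,0,0,0,0,0,0,0,0,0,0,0,0,0,0,0,0,0,-0.03,0,0,0,-0.07,0,0,0,-0.1,0,0,0,-0.1,0],
  hand=0.4,
)

```text
clock: 14.6
position: [475.1, -452.5, 372.3]
tcp_rot: [[0.767, -0.641, 0.004], [-0.641, -0.767, -0.005], [0.007, 0.002, -1.0]]
wrist_force: [-0.7, 0.3, -0.5]
width: 0.601
```

Run:
```python
from h import *
print(r.get_state()['wrist_force'],r.get_state()['width'])
go(474,-451,372,50.1)
go(446.8,-113.6,360,97.8)
```

```text
[-0.65778047  0.29102203 -0.49997751] 0.6005189746089273
go [-0.0018 -0.0004  0.0003] 0.0 rows 0.03007468670668137 q6 76.54336302054506
go [-0.2391 -0.2419  0.0103] -0.832 rows 5.444614209652877 q6 76.54336302054506
```

Call:
arm_command(
  series=[-0.239,-0.242,0.01,-0.832,-0.239,-0.242,0.01,-0.832,-0.239,-0.242,0.01,-0.832,-0.239,-0.242,0.01,-0.832,-0.239,-0.242,0.01,-0.832,-0.239,-0.242,0.01,-0.832,-0.239,-0.242,0.01,-0.832,-0.239,-0.242,0.01,-0.832],
  hand=0,
)

```text
clock: 15.6
position: [446.1, -113.1, 358.4]
tcp_rot: [[0.991, 0.135, -0.001], [0.135, -0.991, -0.0], [-0.001, 0.0, -1.0]]
wrist_force: [-0.2, -0.2, 0.5]
width: 1.001
```

Run:
```python
from h import *
np.set_printoptions(precision=1,suppress=True)
s=snap('top','t4.png');b=snap('side','s4.png')
for c,q in(('side',b),('top',s)):
  for n in('trowel','trowel_tip','spade','spade_tip'): print(c,n,[(round(d['score'],2),np.array(d['pixel'])) for d in r.place_of(c,n)[:2]])
  print('expected',proj(q,[474.1,-451.6,200]),proj(q,[474.1,-451.6,80]))
A=cv2.imread('pics/s4.png')[40:190,280:480];B=cv2.imread('pics/t4.png')[120:270,330:530-18]
B=cv2.resize(B,(200,150))
cv2.imwrite('pics/c7.png',cv2.resize(np.hstack([A,B]),(800,300),interpolation=cv2.INTER_CUBIC))
go(446.7,-113.6,18,97.8)
```

```text
side trowel []
side trowel_tip []
side spade [(0.96, array([288.4, 171.6])), (0.76, array([221.8, 356.4]))]
side spade_tip [(0.92, array([287.8, 348.6])), (0.84, array([253.4, 148.8]))]
expected [385.2  72.9] [375.8 108.3]
top trowel [(0.7, array([425.4, 185.1]))]
top trowel_tip [(0.76, array([418. , 196.9])), (0.72, array([226. , 174.7]))]
top spade [(0.7, array([156.3, 270.4]))]
top spade_tip [(0.51, array([298.5, 151.5]))]
expected [428.9 187.4] [416.1 194.9]
go [0.  0.  0.3] -0.001 rows 5.45629370396066 q6 54.10479204032625
```

View pics/c7.png

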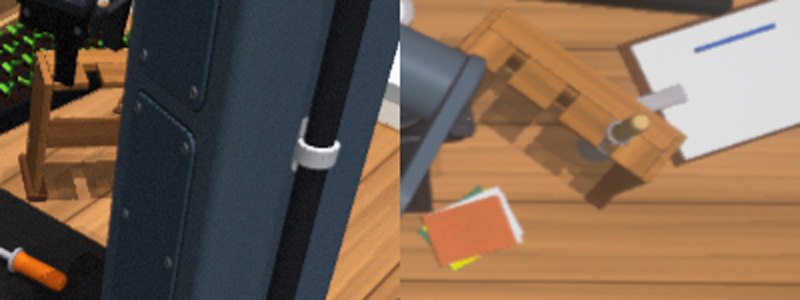

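The trowel hangs in the -y notch: its handle stands up at crop (635,122) and the blade is below the board. Next is the spade.

Call:
arm_command(
  series=[0,0,0.06,0,0,0,0.12,0,0,0,0.18,0,0,0,0.24,0,0,0,0.3,0,0,0,0.323,0,0,0,0.341,0,0,0,0.341,0,0,0,0.341,0],
)

```text
clock: 17.23
position: [446.6, -112.7, 18.5]
tcp_rot: [[0.991, 0.135, 0.001], [0.135, -0.991, -0.001], [0.001, 0.001, -1.0]]
wrist_force: [-0.5, -0.2, 1.3]
width: 0.999
```

Call:
arm_command(
  series=[0,0,0,0,0,0,0,0,0,0,0,0,0,0,0,0,0,0,0,0,0,0,0,0,0,0,0,0],
  hand=1,
  squeeze=4,
)

```text
clock: 18.1
position: [446.0, -112.5, 18.0]
tcp_rot: [[0.991, 0.135, -0.0], [0.135, -0.991, 0.0], [-0.0, -0.0, -1.0]]
wrist_force: [0.2, -0.3, -0.2]
width: 0.296
```

Call:
arm_command(
  series=[0,0,-0.02,0,0,0,-0.045,0,0,0,-0.07,0,0,0,-0.095,0,0,0,-0.12,0,0,0,-0.145,0,0,0,-0.17,0,0,0,-0.195,0,0,0,-0.22,0,0,0,-0.245,0,0,0,-0.27,0,0,0,-0.29,0],
)

```text
clock: 19.6
position: [445.5, -112.1, 308.5]
tcp_rot: [[0.991, 0.135, -0.001], [0.135, -0.991, 0.0], [-0.001, -0.001, -1.0]]
wrist_force: [0.6, 0.8, -2.4]
width: 0.298
```

Call:
arm_command(
  series=[0,0,-0.01,0,0,0,-0.01,0,0,0,-0.01,0,0,0,-0.01,0,0,0,-0.01,0,0,0,-0.01,0,0,0,-0.01,0,0,0,-0.01,0],
)

```text
clock: 20.6
position: [446.1, -112.5, 318.1]
tcp_rot: [[0.991, 0.135, 0.0], [0.135, -0.991, -0.0], [0.0, 0.0, -1.0]]
wrist_force: [-0.5, 0.3, -1.8]
width: 0.294
```

Run:
```python
from h import *
np.set_printoptions(precision=1,suppress=True)
s=snap('top','t5.png');b=snap('side','s5.png');p=np.array(r.get_state()['position'])
for c,q in(('side',b),('top',s)):
  for n in('spade','spade_tip'): print(c,n,[(round(d['score'],2),np.array(d['pixel'])) for d in r.place_of(c,n)[:2]])
  print('expected',proj(q,p+[0,0,8-68]),proj(q,p+[0,0,8-188]))
go(508,-258.3,276,50.1)
```

```text
side spade [(0.89, array([221.1, 355.9])), (0.57, array([315.6, 113.1]))]
side spade_tip [(0.7, array([286.7, 348.6])), (0.69, array([310.4, 147.2]))]
expected [318.5 106.8] [312.7 146.9]
top spade [(0.63, array([154.2, 269.7]))]
top spade_tip []
expected [313.5 192.3] [309.4 199.7]
go [0.  0.2 0. ] 0.832 rows 4.456051983086241 q6 54.10670648126164
```

Call:
arm_command(
  series=[0,0,0,0,0,0,0,0,0,0,0,0,0.005,0.025,0.01,0.12,0.01,0.05,0.02,0.24,0.018,0.075,0.03,0.36,0.025,0.1,0.042,0.48,0.033,0.125,0.042,0.6,0.042,0.153,0.042,0.72,0.042,0.153,0.042,0.832,0.042,0.153,0.042,0.832,0.042,0.153,0.042,0.832],
  squeeze=40,
)

```text
clock: 22.4
position: [508.2, -258.0, 275.9]
tcp_rot: [[0.768, -0.64, -0.0], [-0.64, -0.768, 0.0], [-0.001, -0.0, -1.0]]
wrist_force: [0.4, -0.2, -1.6]
width: 0.287
```

Run:
```python
from h import *
np.set_printoptions(precision=4,suppress=True)
s=snap('top','t6.png');b=snap('side','s6.png');p=np.array(r.get_state()['position'])
for c,q in(('side',b),('top',s)):
  for n in('spade','spade_tip'): print(c,n,[(round(d['score'],2),np.array(d['pixel'])) for d in r.place_of(c,n)[:2]])
  print('expected',proj(q,p+[0,0,8-68]),proj(q,p+[0,0,8-188]))
go(583.1,-321.1,276,50.1)
```

```text
side spade [(0.61, array([224.2, 357.5]))]
side spade_tip [(0.66, array([286.4, 347.5])), (0.38, array([327.1, 122.5]))]
expected [333.9063  88.5013] [327.5673 125.442 ]
top spade [(0.92, array([156.2, 271.6]))]
top spade_tip [(0.57, array([183.2, 290.5]))]
expected [362.4038 174.1488] [354.7257 182.7226]
go [0.0977 0.0004 0.0002] 0.001 rows 1.5629905860043136 q6 91.70543912086174
```

Call:
arm_command(
  series=[0.015,0,0,0,0.03,0,0,0,0.045,0,0,0,0.06,0,0,0,0.075,0,0,0,0.088,0,0,0,0.098,0,0,0,0.098,0,0,0,0.098,0,0,0],
)

```text
clock: 23.82
position: [583.3, -320.8, 275.9]
tcp_rot: [[0.767, -0.641, -0.001], [-0.641, -0.767, 0.001], [-0.001, -0.0, -1.0]]
wrist_force: [-0.5, 0.7, -2.0]
width: 0.287
```

Call:
arm_command(
  series=[0,0,0.004,0,0,0,0.007,0,0,0,0.007,0,0,0,0.007,0],
)

```text
clock: 24.32
position: [584.5, -321.9, 272.7]
tcp_rot: [[0.767, -0.641, 0.004], [-0.641, -0.767, -0.004], [0.006, -0.0, -1.0]]
wrist_force: [-1.3, 0.5, 9.4]
width: 0.285
```

Call:
arm_command(
  series=[0,0,-0.002,0,0,0,-0.002,0,0,0,-0.002,0,0,0,-0.002,0,0,0,-0.002,0],
  squeeze=3,
)

```text
clock: 24.95
position: [583.7, -321.3, 271.1]
tcp_rot: [[0.767, -0.641, 0.0], [-0.641, -0.767, -0.0], [0.0, -0.0, -1.0]]
wrist_force: [1.7, -0.4, 4.6]
width: 0.295
```

Call:
arm_command(
  series=[0,0,0,0,0,0,0,0,0,0,0,0,0,0,0,0,0,0,-0.03,0,0,0,-0.07,0,0,0,-0.12,0,0,0,-0.12,0],
  hand=0.4,
)

```text
clock: 25.95
position: [585.4, -322.5, 396.9]
tcp_rot: [[0.767, -0.641, 0.009], [-0.641, -0.767, -0.007], [0.011, -0.0, -1.0]]
wrist_force: [0.9, -0.9, -0.3]
width: 0.598
```

Run:
```python
from h import *
np.set_printoptions(precision=1,suppress=True)
s=snap('top','t7.png');b=snap('side','s7.png')
for n in('trowel','trowel_tip','spade','spade_tip'): 
  print(n,[(round(d['score'],2),np.array(d['pixel'])) for d in r.place_of('top',n)[:2]],[(round(d['score'],2),np.array(d['pixel'])) for d in r.place_of('side',n)[:2]])
for q in(s,b):print('exp spade',proj(q,[583,-321,200]),proj(q,[583,-321,80]),'trowel',proj(q,[474,-451.6,200]),proj(q,[474.1,-451.6,80]))
for n in('pot1','fence'):
 for c,q in(('top',s),('side',b)): print(n,c,[(round(d['score'],2),at(q,d['pixel'],0)[:2]) for d in r.place_of(c,n)[:3]])
B=cv2.imread('pics/t7.png')[110:230,115:255]; cv2.imwrite('pics/c8.png',cv2.resize(B,(700,600),interpolation=cv2.INTER_CUBIC))
C=np.hstack([cv2.imread('pics/t7.png')[110:230,335:495],cv2.imread('pics/s7.png')[40:160,285:445]]);cv2.imwrite('pics/c9.png',cv2.resize(C,(800,300),interpolation=cv2.INTER_CUBIC))
```

```text
trowel [(0.6, array([427.3, 185.4]))] []
trowel_tip [(0.66, array([418.1, 196.6]))] []
spade [(0.85, array([156.7, 270.7]))] [(0.68, array([326.5,  75.6])), (0.65, array([225.4, 355.5]))]
spade_tip [(0.88, array([183.2, 291.7]))] [(0.98, array([287.9, 350.2])), (0.65, array([322.9, 108.1]))]
exp spade [382.1 150.7] [373.1 160.9] trowel [428.9 187.5] [416.1 194.9]
exp spade [326.1  74.6] [320.7 110.2] trowel [385.2  72.9] [375.8 108.3]
pot1 top [(0.83, array([485.8, 235. ])), (0.67, array([417. , 285.6])), (0.63, array([548.6, 148.3]))]
pot1 side [(0.96, array([495.8, 232.7])), (0.94, array([555.1, 139.5])), (0.56, array([411. , 295.2]))]
fence top [(0.55, array([535.1, 452.5]))]
fence side [(0.98, array([535.4, 463.3]))]
```

View pics/c8.png

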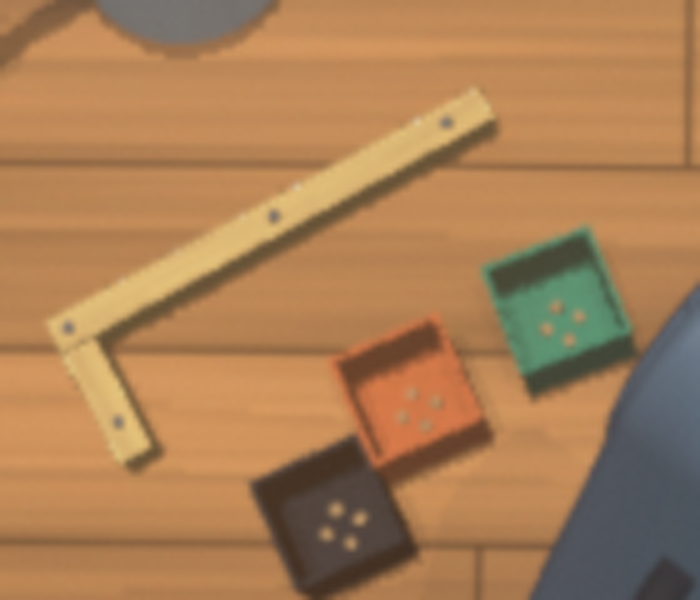

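View pics/c9.png

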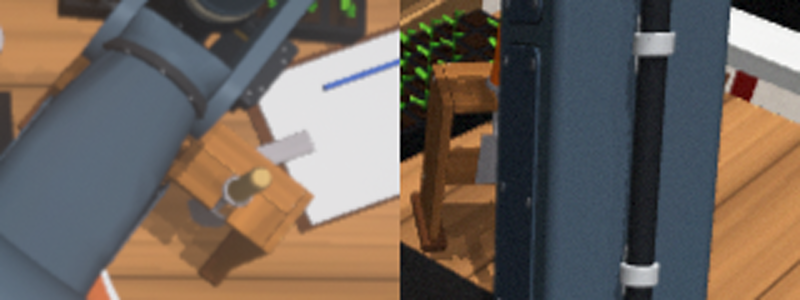

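Both tools now hang: the trowel matches its expected pixels from above, and the spade does from the side (326,75 / 323,108). The black pot has been knocked next to the terracotta one. I'll fit the fence and pots by silhouette.

```bash
cat > fit.py <<'E'
from h import *
from scipy.optimize import minimize
def hullmask(s,P,o,k=4,size=(480,600)):
    q=np.array([proj(s,p) for p in P]); q=((q-o+.5)*k).astype(np.float32)
    m=np.zeros(size,np.uint8); cv2.fillConvexPoly(m,cv2.convexHull(q).round().astype(np.int32),1); return m
def place(v,M):
    c,n=np.cos(v[2]),np.sin(v[2]); return [[v[0]+c*x-n*y,v[1]+n*x+c*y,z] for x,y,z in M]
POT=[[a,b,z] for a in(-38,38) for b in(-38,38) for z in(0,75)]
F=[[[0,25,35],[25,25,35],[25,-300,35],[0,-300,35]],[[-85,0,35],[-85,25,35],[0,25,35],[0,0,35]]]
def fit(s,mask,parts,v0):
    o=np.array([115,110]); k=4
    big=cv2.resize(mask[110:230,115:265],(600,480),interpolation=cv2.INTER_LINEAR)>0
    def cost(v):
        m=np.zeros((480,600),bool)
        for M in parts: m|=hullmask(s,place(v,M),o)>0
        return -(m&big).sum()/((m|big).sum()+1)
    f=None
    for sc in(8,2): 
        x0=np.array(v0 if f is None else f.x); S=np.vstack([x0]+[x0+d for d in np.diag([sc,sc,sc*.012])])
        f=minimize(cost,x0,method='Nelder-Mead',options=dict(initial_simplex=S,xatol=.05,fatol=1e-5))
    return f.x,f.fun
def masks(s):
    h=cv2.cvtColor(s['pixels'],cv2.COLOR_RGB2HSV); a=cv2.morphologyEx
    K=np.ones((3,3),np.uint8)
    big=lambda m:max_comp(cv2.morphologyEx(m,cv2.MORPH_CLOSE,K,iterations=2))
    return dict(green=big(cv2.inRange(h,(60,80,20),(95,255,255))),terra=big(cv2.inRange(h,(3,160,60),(9,255,255))),black=big(cv2.inRange(h,(0,0,0),(180,255,75))),fence=big(cv2.inRange(h,(20,90,170),(30,200,255))))
def max_comp(m):
    r_=np.zeros_like(m); r_[118:230,120:252]=1; m=m*r_
    n,l,st,_=cv2.connectedComponentsWithStats(m); i=1+np.argmax(st[1:,4]); m=(l==i).astype(np.uint8)*255
    c=cv2.findContours(m,cv2.RETR_EXTERNAL,cv2.CHAIN_APPROX_NONE)[0]; cv2.drawContours(m,c,-1,255,-1); return m
E
python3 - <<'E'
from fit import *
np.set_printoptions(precision=2,suppress=True)
s=snap('top'); m=masks(s); img=cv2.imread('pics/t7.png'); img=cv2.resize(img[110:230,115:265],(600,480))
h=cv2.cvtColor(s['pixels'],cv2.COLOR_RGB2HSV)
for n,c in dict(terra=(198,190),black=(180,213),wood=(200,140),fence=(170,153),green=(227,173),bwall=(180,205)).items(): print(n,h[c[1],c[0]])
print({k:(v>0).sum() for k,v in m.items()})
for n,v0,M in(('green',(550,145,-.45),[POT]),('terra',(492,234,-.45),[POT]),('black',(415,290,-.45),[POT]),('fence',(535,457,-.5),F)):
    v,f=fit(s,m[n],M,v0); print(n,v,np.degrees(v[2]),'iou',-f)
    for P in M:
        q=np.array([(proj(s,p)-[115,110]+.5)*4 for p in place(v,P)],np.float32); cv2.polylines(img,[cv2.convexHull(q).astype(np.int32)],True,(255,0,255),1)
cv2.imwrite('pics/c10.png',img)
E
```

```text
Traceback (most recent call last):
  File "fit.py", line 26, in masks
    return dict(green=big(cv2.inRange(h,(60,80,20),(95,255,255))),terra=big(cv2.inRange(h,(3,160,60),(9,255,255))),black=big(cv2.inRange(h,(0,0,0),(180,255,75))),fence=big(cv2.inRange(h,(20,90,170),(30,200,255))))
                                                                        ~~~^^^^^^^^^^^^^^^^^^^^^^^^^^^^^^^^^^^^^^^
  File "fit.py", line 25, in <lambda>
    big=lambda m:max_comp(cv2.morphologyEx(m,cv2.MORPH_CLOSE,K,iterations=2))
                 ~~~~~~~~^^^^^^^^^^^^^^^^^^^^^^^^^^^^^^^^^^^^^^^^^^^^^^^^^^^^
  File "fit.py", line 29, in max_comp
    n,l,st,_=cv2.connectedComponentsWithStats(m); i=1+np.argmax(st[1:,4]); m=(l==i).astype(np.uint8)*255
                                                      ~~~~~~~~~^^^^^^^^^^
ValueError: attempt to get argmax of an empty sequence
```

Run:
```python
from h import *
h=cv2.cvtColor(cv2.imread('pics/t7.png'),cv2.COLOR_BGR2HSV)
for n,c in dict(terra=(198,190),terrawall=(194,183),terrarim=(190,178),black=(180,213),blackwall=(176,206),wood=(200,140),wood2=(165,180),fence=(170,153),green=(227,173),gwall=(222,165),arm=(250,200),shadow=(160,168)).items(): print(n,h[c[1],c[0]])
```

```text
terra [ 10 164 204]
terrawall [ 10 158 144]
terrarim [ 11 162 175]
black [13 73 91]
blackwall [ 13 120  70]
wood [ 18 121 171]
wood2 [ 14 137 151]
fence [ 16  77 152]
green [ 70  88 145]
gwall [41 63 81]
arm [105  45 102]
shadow [ 14 139 187]
```

```bash
python3 - <<'E'
import re
t=open('fit.py').read()
i=t.index('    return dict(green');j=t.index('def max_comp')
t=t[:i]+'''    R=lambda lo,hi:cv2.inRange(h,lo,hi)
    return dict(green=big(R((38,60,20),(95,255,255))),terra=big(R((0,140,60),(12,255,255))),black=big(R((0,0,0),(180,255,100))),fence=big(R((20,80,150),(32,255,255))))
'''+t[j:]
open('fit.py','w').write(t)
E
cat > run.py <<'E'
from fit import *
import sys
np.set_printoptions(precision=2,suppress=True)
s=snap('top',sys.argv[1]); m=masks(s); img=cv2.imread('pics/'+sys.argv[1]); img=cv2.resize(img[110:230,115:265],(600,480),interpolation=cv2.INTER_CUBIC)
V0=eval(sys.argv[3])
print({k:(v>0).sum() for k,v in m.items()})
for n,v0 in V0.items():
    M=F if n=='fence' else [POT]
    v,f=fit(s,m[n],M,v0); print(n,v,np.degrees(v[2]),'iou',-f)
    for P in M:
        q=np.array([(proj(s,p)-[115,110]+.5)*4 for p in place(v,P)],np.float32); cv2.polylines(img,[cv2.convexHull(q).astype(np.int32)],True,(255,0,255),1)
cv2.imwrite('pics/'+sys.argv[2],img)
E
python3 run.py t8.png c10.png "dict(green=(550,145,-.45),terra=(492,234,-.45),black=(415,290,-.45),fence=(535,457,-.5))"
```

```text
{'green': np.int64(540), 'terra': np.int64(687), 'black': np.int64(913), 'fence': np.int64(160)}
green [561.04 150.64  -1.21] -69.29855798429328 iou 0.8457437195011748
terra [495.89 244.15  -1.15] -65.80455882029298 iou 0.9262315372555492
black [415.   290.    -0.45] -25.783100780887047 iou -0.0
fence [589.17 359.43  -1.1 ] -63.018180972147455 iou 0.19461883408071748
```

View pics/c10.png

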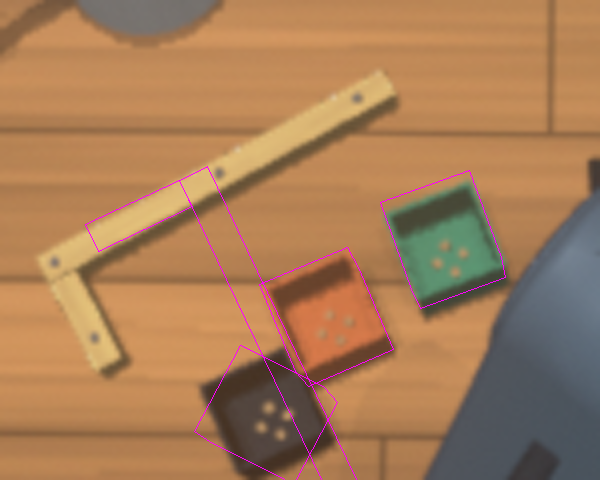

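```bash
python3 - <<'E'
t=open('fit.py').read()
i=t.index('def masks')
t=t[:i]+'''def masks(s,n,v0,rad=24):
    p=s['pixels'].astype(int); R,G,B=p[...,0],p[...,1],p[...,2]; h=cv2.cvtColor(s['pixels'],cv2.COLOR_RGB2HSV).astype(int)
    m=dict(green=G>R+3,terra=(h[...,0]<=12)&(h[...,1]>140),black=(R<105)&(R-B<45),fence=(G>160)&(R>190)&(h[...,0]>17))[n]
    roi=np.zeros(m.shape,np.uint8)
    if n=='fence': roi[118:210,120:218]=1
    else: cv2.circle(roi,tuple(int(k) for k in proj(s,[v0[0],v0[1],40])),rad,1,-1)
    m=cv2.morphologyEx(m.astype(np.uint8)*255*roi,cv2.MORPH_CLOSE,np.ones((3,3),np.uint8))
    n_,l,st,_=cv2.connectedComponentsWithStats(m); m=(l==1+np.argmax(st[1:,4])).astype(np.uint8)*255
    c=cv2.findContours(m,cv2.RETR_EXTERNAL,cv2.CHAIN_APPROX_NONE)[0]; cv2.drawContours(m,c,-1,255,-1); return m
'''
open('fit.py','w').write(t)
t=open('run.py').read().replace(" m=masks(s);","").replace("print({k:(v>0).sum() for k,v in m.items()})\n","").replace("m[n]","masks(s,n,v0)")
open('run.py','w').write(t)
E
python3 run.py t9.png c11.png "dict(green=(555,148,.35),terra=(495,242,.4),black=(417,290,.4),fence=(533,457,.5))"
python3 - <<'E'
from fit import *
s=snap('top')
# manual fence points (crop c11 scale 4), z=35
for c in [(76,272),(397,95),(38,260),(383,70),(104,374),(125,360)]: print(c,at(s,np.array(c)/4+[114.5,109.5],35)[:2].round(1))
E
```

```text
green [555.94 149.18   0.36] 20.68667213999286 iou 0.9209039548022598
terra [496.01 242.91   0.4 ] 23.067415180352544 iou 0.9282766589633542
black [415.25 289.72   0.46] 26.3988585041612 iou 0.9562569688652544
fence [536.32 453.13   0.53] 30.223309220736866 iou 0.9298699659133948
(76, 272) [533.1 452.4]
(397, 95) [685.7 193.2]
(38, 260) [543.  484.2]
(383, 70) [707.3 205.4]
(104, 374) [448.7 424.7]
(125, 360) [460.4 408.2]
```

View pics/c11.png

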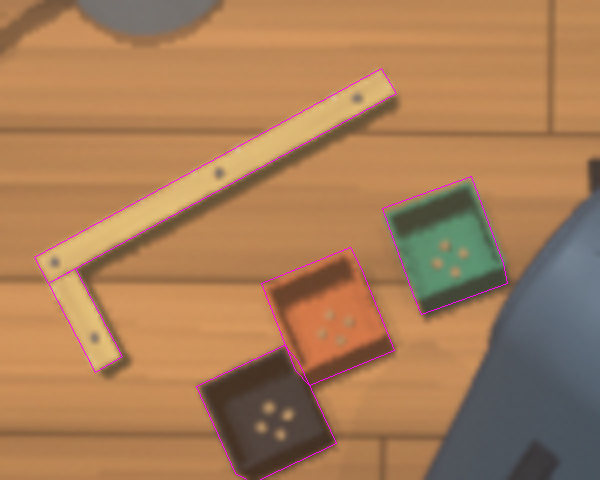

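```bash
python3 -c "
from h import *
go(383.1,273.7,130,26.4)"
```

```text
go [-0.5354 -0.3279  0.2611] 0.414 rows 10.878534497978215 q6 91.46879313762534
```

Call:
arm_command(
  series=[-0.535,-0.328,0.2,0.414,-0.535,-0.328,0.2,0.414,-0.535,-0.328,0.2,0.414,-0.535,-0.328,0.2,0.414,-0.535,-0.328,0.2,0.414,-0.535,-0.328,0.2,0.414,-0.535,-0.328,0.2,0.414,-0.535,-0.328,0.2,0.414,-0.535,-0.328,0.2,0.414,-0.535,-0.328,0.2,0.414,-0.535,-0.328,0.261,0.414,-0.535,-0.328,0.261,0.414],
  hand=0.5,
)

```text
clock: 28.35
position: [387.1, 247.2, 123.4]
tcp_rot: [[0.474, -0.88, -0.014], [-0.878, -0.474, 0.061], [-0.06, -0.017, -0.998]]
wrist_force: [-0.2, 0.7, 1.3]
width: 0.5
```

```bash
python3 -c "
from h import *
go(383.1,273.7,54,26.4)"
```

```text
go [-0.021  -0.0079  0.0709] 0.033 rows 1.1899216300446749 q6 163.5242891735681
```

Call:
arm_command(
  series=[0,0,-0.03,-0.18,0,0,-0.03,-0.36,0,0,-0.03,-0.54,0,0,-0.03,-0.72,0,0,-0.03,-0.9,0,0,-0.03,-1.08,0,0,-0.03,-1.26,0,0,-0.03,-1.44,0,0,-0.03,-1.62,0,0,-0.03,-1.8,0,0,-0.03,-1.98,0,0,-0.03,-2.16],
)

```text
clock: 29.85
position: [389.3, 245.0, 155.3]
tcp_rot: [[0.464, 0.886, -0.01], [0.885, -0.462, 0.062], [0.05, -0.038, -0.998]]
wrist_force: [-0.4, 0.4, -0.5]
width: 0.5
```

```bash
python3 -c "
from h import *
print(r.get_state()['tcp_rot'],r.get_state()['position'])
go(383.1,273.7,100,26.4)"
```

```text
[[ 0.46381213  0.88587501 -0.01018681]
 [ 0.88453178 -0.46240104  0.06155334]
 [ 0.04981817 -0.03755975 -0.99805181]] [389.33229616 244.98360194 155.3136785 ]
go [ 0.0198 -0.0167  0.057 ] -0.942 rows 5.0432945711998425 q6 39.837086544740195
```

Call:
arm_command(
  series=[0.02,-0.017,0.04,-0.18,0.02,-0.017,0.057,-0.36,0.02,-0.017,0.057,-0.54,0.02,-0.017,0.057,-0.72,0.02,-0.017,0.057,-0.9,0.02,-0.017,0.057,-0.942,0.02,-0.017,0.057,-0.942,0.02,-0.017,0.057,-0.942],
)

```text
clock: 30.85
position: [382.9, 274.0, 99.9]
tcp_rot: [[-0.438, 0.899, -0.011], [0.897, 0.437, 0.061], [0.06, 0.017, -0.998]]
wrist_force: [0.5, -0.1, -0.1]
width: 0.502
```

```bash
python3 -c "
from h import *
print(r.get_state()['tcp_rot'],r.get_state()['position'])
go(383.1,273.7,54,26.4)"; python3 run.py t10.png c12.png "dict(green=(555,148,.35),terra=(495,242,.4))"
```

```text
[[-0.43766791  0.8990734  -0.0106687 ]
 [ 0.8971354   0.43745423  0.06149691]
 [ 0.0599573   0.01734396 -0.99805025]] [382.86322776 274.03409701  99.90496381]
go [-0.0032 -0.0007  0.0458] -0.008 rows 0.7345086427578038 q6 -11.091895448297597
green [557.3  149.73   0.35] 20.113681136413582 iou 0.8731746890210925
terra [499.85 241.28   0.46] 26.537317735551657 iou 0.7190251712176465
```

Descend over the black pot's wall and grip it.

Call:
arm_command(
  series=[-0.001,0,0.02,0,-0.003,-0.001,0.046,0,-0.003,-0.001,0.046,0,-0.003,-0.001,0.046,0],
)

```text
clock: 31.4
position: [382.7, 273.7, 54.0]
tcp_rot: [[-0.438, 0.899, -0.011], [0.897, 0.438, 0.061], [0.06, 0.017, -0.998]]
wrist_force: [-0.3, -0.4, 0.1]
width: 0.503
```

Call:
arm_command(
  series=[0,0,0,0,0,0,0,0,0,0,0,0,0,0,0,0,0,0,0,0,0,0,0,0,0,0,0,0,0,0,0,0],
  hand=1,
  squeeze=12,
)

```text
clock: 32.4
position: [382.4, 273.6, 53.7]
tcp_rot: [[-0.438, 0.899, -0.011], [0.897, 0.438, 0.061], [0.06, 0.017, -0.998]]
wrist_force: [0.5, -0.7, 1.5]
width: 0.044
```

```bash
python3 -c "
from h import *
go(478,367,62,30.2)
go(478,367,52,30.2)
go(491.5,383.1,54,30.2)
R=np.array(r.get_state()['tcp_rot']);print('xf,yf 10mm in tool:',R.T@[8.64,5.03,0],R.T@[-5.03,8.64,0])"
```

```text
go [ 0.0424  0.127  -0.0037] -0.074 rows 2.1421783017771934 q6 -12.617341785771035
go [0.0418 0.1268 0.0063] -0.074 rows 2.138205877537759 q6 -12.617341785771035
go [0.0504 0.146  0.0052] -0.074 rows 2.472788865885637 q6 -12.617341785771035
xf,yf 10mm in tool: [0.72440044 9.96901836 0.2107531 ] [ 9.95318392 -0.73563957  0.5860582 ]
```

Call:
arm_command(
  series=[0,0,-0.008,0,0.01,0.03,-0.008,-0.02,0.02,0.06,-0.006,-0.04,0.03,0.09,-0.005,-0.06,0.042,0.127,-0.004,-0.074,0.042,0.127,-0.004,-0.074,0.042,0.127,0.004,-0.074,0.042,0.127,0.004,-0.074],
)

```text
clock: 33.4
position: [476.6, 366.2, 53.6]
tcp_rot: [[-0.503, 0.864, -0.014], [0.862, 0.503, 0.06], [0.059, 0.018, -0.998]]
wrist_force: [-0.3, -0.2, -0.5]
width: 0.039
```

```bash
python3 -c "
from h import *
go(491.5,383.1,54,30.2)
go(491.5+.864*4-.503*4,383.1+.503*4+.864*4,54,30.2)"
```

```text
go [0.0071 0.0214 0.0004] -0.0 rows 0.36090060542411706 q6 -8.74057769914418
go [0.0111 0.0254 0.0007] -0.0 rows 0.44368037743919947 q6 -8.74057769914418
```

Call:
arm_command(
  series=[0.004,0.004,0.001,0,0.008,0.008,0.001,0,0.011,0.014,0.001,0,0.011,0.02,0.001,0,0.011,0.025,0.001,0,0.011,0.025,0.001,0,0.011,0.025,0.001,0],
)

```text
clock: 34.28
position: [490.5, 384.3, 53.7]
tcp_rot: [[-0.505, 0.863, -0.021], [0.861, 0.506, 0.051], [0.055, 0.008, -0.998]]
wrist_force: [-3.2, -13.9, 5.5]
width: 0.045
```

Call:
arm_command(
  series=[-0.003,-0.003,0,0,-0.003,-0.003,0,0,-0.003,-0.003,0,0,-0.003,-0.003,0,0,-0.003,-0.003,-0.03,0,-0.003,-0.003,-0.08,0,-0.003,-0.003,-0.08,0],
  hand=0.5,
)

```text
clock: 35.15
position: [496.9, 382.0, 138.3]
tcp_rot: [[-0.504, 0.864, -0.003], [0.862, 0.503, 0.066], [0.058, 0.031, -0.998]]
wrist_force: [0.2, 0.3, 0.7]
width: 0.497
```

```bash
python3 run.py t11.png c12.png "dict(green=(555,148,.35),terra=(495,242,.4),black=(520,401,.52))"; python3 -c "
from h import *
go(462.9,228.8,110,23.1)
go(462.9,228.8,54,23.1)"
```

```text
green [557.3  149.73   0.35] 20.113681136413582 iou 0.867405804939607
terra [495.99 243.79   0.41] 23.61629301270719 iou 0.9310030646898036
black [527.46 420.52   0.05] 2.919508584620587 iou 0.49160299422099835
go [-0.1165 -0.1054  0.0167] 0.124 rows 2.5274947229280746 q6 -7.050926770903414
go [-0.1197 -0.1069  0.0726] 0.124 rows 2.8182339737129922 q6 -7.050926770903414
```

View pics/c12.png

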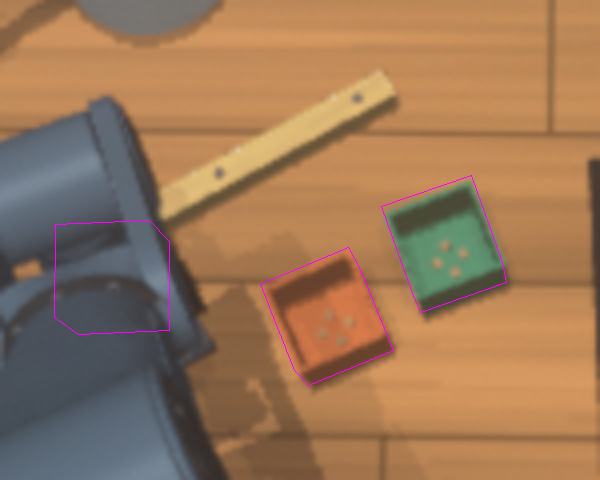

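The arm hides the black pot at the stop. The terracotta and green pots are unchanged, so terracotta is next.

Call:
arm_command(
  series=[-0.04,-0.035,0,0.04,-0.08,-0.07,0,0.08,-0.116,-0.105,0.01,0.124,-0.116,-0.105,0.017,0.124,-0.118,-0.106,0.045,0.124,-0.12,-0.107,0.073,0.124,-0.12,-0.107,0.073,0.124,-0.12,-0.107,0.073,0.124],
)

```text
clock: 36.2
position: [461.4, 228.2, 51.9]
tcp_rot: [[-0.394, 0.919, -0.011], [0.917, 0.393, 0.061], [0.061, 0.014, -0.998]]
wrist_force: [0.7, 0.1, 0.1]
width: 0.496
```

Call:
arm_command(
  series=[0,0,0,0,0,0,0,0,0,0,0,0,0,0,0,0,0,0,0,0,0,0,0,0,0,0,0,0,0,0,0,0],
  hand=1,
  squeeze=12,
)

```text
clock: 37.2
position: [461.1, 227.5, 52.0]
tcp_rot: [[-0.393, 0.92, -0.011], [0.918, 0.393, 0.061], [0.061, 0.014, -0.998]]
wrist_force: [-0.6, -0.4, 2.5]
width: 0.045
```

```bash
python3 -c "
from h import *
f=lambda x,y:(536.3+.864*(x-36)-.503*y,453.1+.503*(x-36)+.864*y)
z=r.get_state()['position'][2]
go(*f(-60,-132),z+6,30.2)
go(*f(-60,-132),z,30.2)"
```

```text
go [ 0.0354  0.0789 -0.0028] -0.123 rows 1.3837993243644233 q6 -16.61052825664784
go [0.0351 0.0788 0.0032] -0.123 rows 1.3804653454945672 q6 -16.61052825664784
```

Call:
arm_command(
  series=[0,0,-0.007,0,0.01,0.025,-0.006,-0.04,0.02,0.05,-0.005,-0.08,0.035,0.079,-0.003,-0.123,0.035,0.079,-0.003,-0.123,0.035,0.079,0.003,-0.123,0.035,0.079,0.003,-0.123],
)

```text
clock: 38.08
position: [518.8, 290.0, 51.7]
tcp_rot: [[-0.502, 0.865, -0.013], [0.863, 0.502, 0.061], [0.059, 0.019, -0.998]]
wrist_force: [0.1, -0.7, -1.0]
width: 0.048
```

```bash
python3 -c "
from h import *
f=lambda x,y:(536.3+.864*(x-36)-.503*y,453.1+.503*(x-36)+.864*y)
z=r.get_state()['position'][2]
go(*f(-38,-114),z,30.2)
go(*f(-34,-109),z,30.2)"
```

```text
go [0.0182 0.0232 0.0015] -0.001 rows 0.4717670247111264 q6 -17.326672236419444
go [0.0232 0.0272 0.0019] -0.001 rows 0.5719501823296792 q6 -17.326672236419444
```

Call:
arm_command(
  series=[0.004,0.01,0.001,0,0.004,0.02,0.001,0,0.004,0.025,0.001,0,0.01,0.027,0.002,0,0.016,0.027,0.002,0,0.021,0.027,0.002,0,0.024,0.027,0.002,0,0.024,0.027,0.002,0,0.024,0.027,0.002,0],
)

```text
clock: 39.2
position: [523.6, 319.2, 50.6]
tcp_rot: [[-0.504, 0.863, -0.03], [0.862, 0.505, 0.05], [0.058, -0.001, -0.998]]
wrist_force: [-10.7, -15.2, 8.8]
width: 0.075
```

Call:
arm_command(
  series=[-0.003,-0.003,0,0,-0.003,-0.003,0,0,-0.003,-0.003,0,0,-0.003,-0.003,0,0,-0.003,-0.003,-0.03,0,-0.003,-0.003,-0.08,0,-0.003,-0.003,-0.08,0],
  hand=0.5,
)

```text
clock: 40.08
position: [534.6, 317.6, 136.0]
tcp_rot: [[-0.503, 0.864, -0.002], [0.862, 0.502, 0.065], [0.057, 0.031, -0.998]]
wrist_force: [0.4, -0.1, 0.1]
width: 0.491
```

```bash
python3 -c "
from h import *
go(522.2,136.5,110,20.7)
go(522.2,136.5,53,20.7)"
```

```text
go [-0.1514 -0.1025  0.0143] 0.165 rows 2.93472807137456 q6 -14.04960295164163
go [-0.1547 -0.1043  0.0712] 0.165 rows 3.194419573012089 q6 -14.04960295164163
```

Call:
arm_command(
  series=[-0.05,-0.035,0,0.05,-0.1,-0.07,0,0.1,-0.151,-0.103,0.01,0.165,-0.151,-0.103,0.014,0.165,-0.153,-0.103,0.045,0.165,-0.155,-0.104,0.071,0.165,-0.155,-0.104,0.071,0.165,-0.155,-0.104,0.071,0.165],
)

```text
clock: 41.08
position: [518.7, 135.4, 49.9]
tcp_rot: [[-0.355, 0.935, -0.011], [0.933, 0.355, 0.061], [0.061, 0.012, -0.998]]
wrist_force: [0.0, -0.4, -1.0]
width: 0.503
```

Call:
arm_command(
  series=[0,0,0,0,0,0,0,0,0,0,0,0,0,0,0,0,0,0,0,0,0,0,0,0,0,0,0,0,0,0,0,0],
  hand=1,
  squeeze=12,
)

```text
clock: 42.08
position: [518.5, 134.6, 49.7]
tcp_rot: [[-0.354, 0.935, -0.011], [0.933, 0.354, 0.061], [0.061, 0.012, -0.998]]
wrist_force: [0.0, -0.1, 2.1]
width: 0.048
```

```bash
python3 -c "
from h import *
f=lambda x,y:(536.3+.864*(x-36)-.503*y,453.1+.503*(x-36)+.864*y)
z=r.get_state()['position'][2]
go(*f(-60,-210),z+6,30.2)
go(*f(-60,-210),z,30.2)"; python3 run.py t12.png c13.png "dict(terra=(561,335,.52),black=(522.6,401,.52))"
```

```text
go [ 0.0689  0.0693 -0.001 ] -0.165 rows 1.564421307043532 q6 -24.693401829209595
go [0.0686 0.0693 0.005 ] -0.165 rows 1.561473030805141 q6 -24.693401829209595Traceback (most recent call last):
  File "run.py", line 8, in <module>
    v,f=fit(s,masks(s,n,v0),M,v0); print(n,v,np.degrees(v[2]),'iou',-f)
              ~~~~~^^^^^^^^
  File "fit.py", line 29, in masks
    n_,l,st,_=cv2.connectedComponentsWithStats(m); m=(l==1+np.argmax(st[1:,4])).astype(np.uint8)*255
                                                           ~~~~~~~~~^^^^^^^^^^
    return _wrapfunc(a, 'argmax', axis=axis, out=out, **kwds)
    return bound(*args, **kwds)
ValueError: attempt to get argmax of an empty sequence
```

Call:
arm_command(
  series=[0,0,-0.007,0,0.017,0.018,-0.005,-0.04,0.034,0.036,-0.004,-0.08,0.05,0.053,-0.002,-0.12,0.069,0.069,-0.001,-0.165,0.069,0.069,-0.001,-0.165,0.069,0.069,0.005,-0.165,0.069,0.069,0.005,-0.165],
)

```text
clock: 43.12
position: [557.8, 222.9, 49.3]
tcp_rot: [[-0.502, 0.865, -0.012], [0.863, 0.501, 0.061], [0.059, 0.02, -0.998]]
wrist_force: [-0.1, 1.2, 0.5]
width: 0.046
```

Run:
```python
from h import *
f=lambda x,y:(536.3+.864*(x-36)-.503*y,453.1+.503*(x-36)+.864*y)
z=r.get_state()['position'][2]
go(*f(-38,-190),z,30.2)
go(*f(-34,-184),z,30.2)
b=snap('side','s8.png');r.snapshot('top')
for c in('side',):
  for d in r.place_of(c,'pot1')[:4]:
    w=at(b,d['pixel'],0)[:2]-[536.3,453.1]; print(d['score'],'fence frame',w@[.864,.503],w@[-.503,.864])
```

```text
go [0.0198 0.0232 0.0016] -0.002 rows 0.48866362305441546 q6 -24.500572963171553
go [0.0258 0.0272 0.0021] -0.002 rows 0.6004768584846547 q6 -24.500572963171553
0.76 fence frame -36.84539114432157 -37.35471523846816
0.74 fence frame -41.56335722709987 -129.2884957260365
0.63 fence frame -56.83518707078137 -217.16953629637385
```

Call:
arm_command(
  series=[0,0.008,0.001,0,0,0.015,0.001,0,0.005,0.016,0.001,0,0.01,0.016,0.002,0,0.015,0.016,0.002,0,0.02,0.016,0.002,0,0.024,0.016,0.002,0,0.026,0.016,0.002,0,0.026,0.016,0.002,0],
  squeeze=30,
)

```text
clock: 44.4
position: [562.6, 250.3, 49.8]
tcp_rot: [[-0.505, 0.863, -0.005], [0.862, 0.504, 0.055], [0.05, 0.024, -0.998]]
wrist_force: [6.2, -14.9, 3.0]
width: 0.046
```

Call:
arm_command(
  series=[0,0.004,0,0,0,0.008,0,0,0,0.011,0,0,0,0.011,0,0],
)

```text
clock: 44.9
position: [565.6, 251.8, 49.3]
tcp_rot: [[-0.506, 0.862, -0.02], [0.861, 0.507, 0.048], [0.052, 0.007, -0.999]]
wrist_force: [-2.0, -25.3, 11.1]
width: 0.044
```

Call:
arm_command(
  series=[-0.003,-0.004,0,0,-0.003,-0.004,0,0,-0.003,-0.004,0,0,-0.003,-0.004,0,0,-0.003,-0.004,-0.03,0,-0.003,-0.004,-0.08,0,-0.1,-0.05,-0.15,0,-0.16,-0.08,-0.2,0,-0.22,-0.1,-0.25,0,-0.28,-0.12,-0.25,0,-0.33,-0.12,-0.25,0,-0.33,-0.12,-0.25,0],
  hand=0.5,
)

```text
clock: 46.4
position: [629.0, -85.2, 274.6]
tcp_rot: [[-0.503, 0.864, -0.01], [0.862, 0.503, 0.061], [0.058, 0.022, -0.998]]
wrist_force: [0.1, 0.4, -0.8]
width: 0.501
```

```bash
sed -i 's/print(n,v,np/d=v[:2]-[536.3,453.1]; print("FF",d@[.864,.503],d@[-.503,.864]); print(n,v,np/' run.py
python3 run.py t13.png c14.png "dict(green=(599,270,.52),terra=(561,335,.52),black=(522.6,401,.52),fence=(536,453,.53))"
```

```text
FF -39.10062660363797 -189.50178676478146
green [597.87 269.61   0.52] 29.91549862505173 iou 0.7190749951553517
FF -38.40646952577252 -111.83976215337326
terra [559.38 337.09   0.52] 29.821359046325593 iou 0.8416695412211107
FF -37.625315027720674 -37.520908160436775
black [522.66 401.73   0.56] 31.897406333982342 iou 0.9230769230769231
FF 2.2927986839361045 1.426670849731658
fence [537.56 455.49   0.52] 30.04533255952952 iou 0.7141542909712183
```

View pics/c14.png

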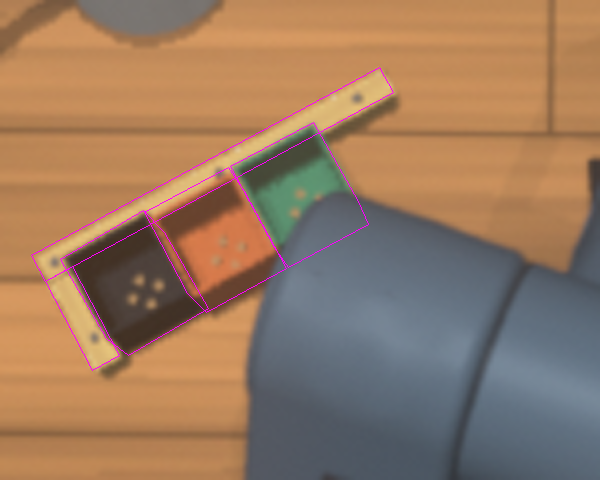

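```bash
python3 -c "
from h import *
go(440,-60,360)"
```

```text
go [ 0.1301 -0.148  -0.0813] 0.0 rows 3.4102272847257677 q6 -50.462837512523095
```

Call:
arm_command(
  series=[0.13,-0.148,-0.08,0,0.13,-0.148,-0.08,0,0.13,-0.148,-0.08,0,0.13,-0.148,-0.08,0,0.13,-0.148,-0.08,0,0.13,-0.148,-0.08,0],
)

```text
clock: 47.2
position: [437.1, -51.1, 357.9]
tcp_rot: [[-0.503, 0.864, -0.01], [0.862, 0.503, 0.061], [0.058, 0.022, -0.998]]
wrist_force: [0.2, 0.3, -1.1]
width: 0.498
```

```bash
python3 run.py t14.png c15.png "dict(green=(599,270,.52),terra=(561,335,.52),black=(522.6,401,.52),fence=(536,453,.53))"
python3 - <<'E'
from h import *
np.set_printoptions(precision=1,suppress=True)
s=snap('top','t15.png');b=snap('side','s15.png')
for n in('trowel','trowel_tip','spade','spade_tip','pot1','seedling','tin'): 
  print(n,[(round(d['score'],2),np.array(d['pixel'])) for d in r.place_of('top',n)[:3]],[(round(d['score'],2),np.array(d['pixel'])) for d in r.place_of('side',n)[:3]])
for q in(s,b):print('exp spade',proj(q,[583,-321,200]),proj(q,[583,-321,80]),'trowel',proj(q,[474,-451.6,200]),proj(q,[474.1,-451.6,80]))
f=lambda a:cv2.resize(a,(400,300),interpolation=cv2.INTER_CUBIC)
T,S=cv2.imread('pics/t15.png'),cv2.imread('pics/s15.png')
cv2.imwrite('pics/c16.png',np.vstack([np.hstack([f(T[110:230,335:495]),f(S[40:160,285:445])]),np.hstack([f(T[110:230,115:275]),f(S[180:330,60:260])])]))
E
```

```text
FF -32.895956222136576 -190.3583979016631
green [603.66 271.99   0.5 ] 28.80775123623742 iou 0.8333479596314173
FF -42.15208835185894 -112.20970333220006
terra [556.33 334.89   0.52] 29.94626775612192 iou 0.9601994253844853
FF -37.456743413456806 -36.182671906226446
black [522.13 402.97   0.55] 31.552159933060928 iou 0.9284120029759444
FF 2.3163919201419048 1.5556242185630516
fence [537.52 455.61   0.52] 29.971905795965494 iou 0.6879601990049751
trowel [(0.58, array([426.9, 185.6])), (0.39, array([302.6, 186.4]))] []
trowel_tip [(0.62, array([420.7, 193. ]))] []
spade [(0.66, array([386.8, 145.8])), (0.59, array([157. , 268.5]))] [(0.87, array([325.1,  74.7])), (0.66, array([222.5, 357.6]))]
spade_tip [(0.73, array([175.4, 173.2])), (0.46, array([302.5, 187.1]))] [(0.72, array([323.8, 107.8])), (0.71, array([286.8, 347.4]))]
pot1 [(0.71, array([188.7, 161.5])), (0.69, array([174. , 172.2])), (0.65, array([149.9, 180. ]))] [(0.88, array([148.7, 252.8])), (0.84, array([129.2, 278.3])), (0.72, array([160.7, 226.9]))]
seedling [(0.75, array([289.3, 124.6])), (0.33, array([426., 186.]))] [(0.66, array([221.5, 147.9])), (0.16, array([288. , 177.7]))]
tin [(0.9, array([324.4, 127. ]))] [(0.73, array([256. , 133.7])), (0.28, array([132.3, 278.9]))]
exp spade [382.1 150.7] [373.1 160.9] trowel [428.9 187.5] [416.1 194.9]
exp spade [326.1  74.6] [320.7 110.2] trowel [385.2  72.9] [375.8 108.3]
```

View pics/c16.png

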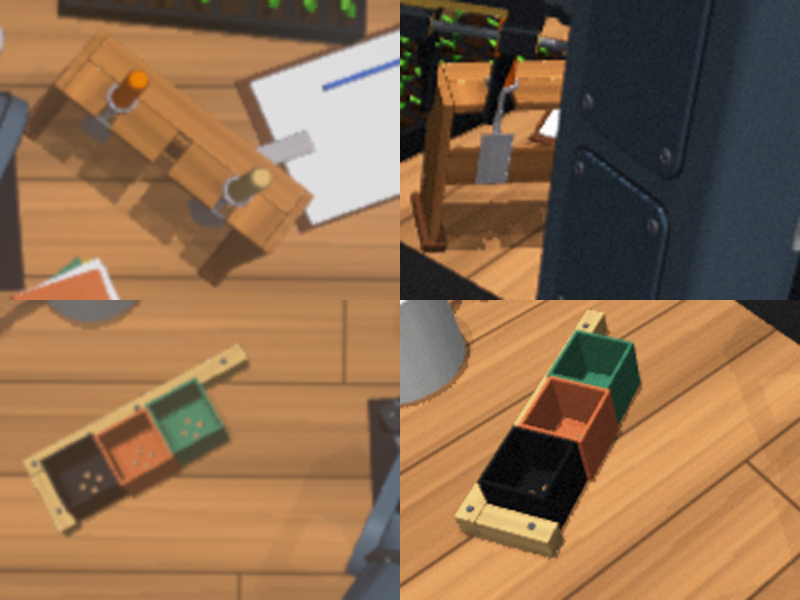

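Both tools are hanging. The terracotta pot reads about 4 mm off the fence (x = -42, limit -44), so I'll nudge it and the green pot against the strip with closed fingers.

```bash
python3 -c "
from h import *
go(485.1,292.6,130,30.2)
go(485.1,292.6,40,30.2)"
```

```text
go [0.2585 0.2101 0.2482] -0.001 rows 6.646225193397551 q6 -54.25523760542859
go [0.2533 0.2082 0.338 ] -0.001 rows 7.533758119441165 q6 -54.25523760542859
```

Call:
arm_command(
  series=[0.258,0.21,0.1,0,0.258,0.21,0.15,0,0.258,0.21,0.2,0,0.258,0.21,0.248,0,0.258,0.21,0.248,0,0.258,0.21,0.248,0,0.258,0.21,0.248,0,0.258,0.21,0.248,0,0.256,0.209,0.3,0,0.253,0.208,0.338,0,0.253,0.208,0.338,0],
  hand=1,
  squeeze=20,
)

```text
clock: 49.42
position: [483.7, 290.9, 38.6]
tcp_rot: [[-0.502, 0.865, -0.016], [0.863, 0.502, 0.06], [0.06, 0.016, -0.998]]
wrist_force: [-1.3, -0.2, 1.2]
width: 0.004
```

Call:
arm_command(
  series=[0,0.01,0,0,0,0.02,0,0,0,0.026,0,0,0,0.03,0,0,0,0.034,0,0,0,0.034,0,0],
)

```text
clock: 50.18
position: [514.6, 309.6, 40.6]
tcp_rot: [[-0.503, 0.864, -0.011], [0.862, 0.502, 0.061], [0.059, 0.021, -0.998]]
wrist_force: [-0.4, -0.7, -0.2]
width: 0.002
```

Call:
arm_command(
  series=[0,0.003,0,0,0,0.005,0,0,0,0.005,0,0,0,0.005,0,0],
)

```text
clock: 50.68
position: [515.2, 310.2, 40.5]
tcp_rot: [[-0.503, 0.864, -0.019], [0.862, 0.503, 0.058], [0.06, 0.013, -0.998]]
wrist_force: [-5.4, -4.7, 6.3]
width: 0.009
```

Call:
arm_command(
  series=[0,0.002,0,0,0,0.004,0,0,0,0.004,0,0],
)

```text
clock: 51.05
position: [515.1, 310.2, 40.5]
tcp_rot: [[-0.504, 0.864, -0.027], [0.862, 0.504, 0.054], [0.06, 0.004, -0.998]]
wrist_force: [-11.4, -11.6, 12.2]
width: 0.008
```

Call:
arm_command(
  series=[0,-0.03,0,0,0,-0.03,0,0,-0.04,-0.03,0.002,0,-0.077,-0.03,0.004,0,-0.077,-0.03,0.004,0,-0.077,-0.02,0.004,0,-0.077,-0.014,0.004,0,-0.077,-0.008,0.004,0,-0.077,-0.008,0.004,0],
)

```text
clock: 52.18
position: [552.0, 243.9, 32.2]
tcp_rot: [[-0.504, 0.863, -0.016], [0.862, 0.504, 0.06], [0.059, 0.017, -0.998]]
wrist_force: [-3.6, -3.0, 3.1]
width: -0.0
```

Call:
arm_command(
  series=[0,0.003,0,0,0,0.006,0,0,0,0.006,0,0,0,0.006,0,0],
)

```text
clock: 52.68
position: [551.7, 243.9, 32.2]
tcp_rot: [[-0.505, 0.863, -0.027], [0.861, 0.505, 0.055], [0.061, 0.004, -0.998]]
wrist_force: [-11.9, -12.5, 12.2]
width: 0.004
```

Call:
arm_command(
  series=[0,-0.03,0,0,0,-0.04,0,0,0,-0.04,-0.06,0,0,-0.04,-0.12,0,-0.06,-0.06,-0.18,0,-0.12,-0.08,-0.24,0,-0.18,-0.1,-0.25,0,-0.23,-0.12,-0.25,0,-0.28,-0.15,-0.25,0,-0.28,-0.18,-0.25,0,-0.28,-0.18,-0.25,0],
)

```text
clock: 54.05
position: [547.0, -103.4, 261.7]
tcp_rot: [[-0.498, 0.867, -0.011], [0.865, 0.498, 0.061], [0.058, 0.021, -0.998]]
wrist_force: [0.6, 0.2, 0.3]
width: 0.006
```

```bash
python3 run.py t16.png c17.png "dict(green=(599,270,.52),terra=(561,335,.52),black=(522.6,401,.52))"
python3 - <<'E'
from h import *
s=snap('top');b=snap('side')
for n in('trowel','spade','tin','seedling'): 
  print(n,[(round(d['score'],2),np.array(d['pixel']).round()) for d in r.place_of('top',n)[:1]],[(round(d['score'],2),np.array(d['pixel']).round()) for d in r.place_of('side',n)[:1]])
for d in r.place_of('side','pot1')[:4]:
    w=at(b,d['pixel'],0)[:2]-[536.3,453.1]; print(d['score'],'fence frame side',w@[.864,.503],w@[-.503,.864])
E
```

```text
FF -32.93503273764169 -189.68759271748883
green [603.29 272.55   0.53] 30.34180630783032 iou 0.8591660802251935
FF -36.15797032020005 -112.10923667314441
terra [561.46 337.99   0.54] 31.194449624240487 iou 0.9193326453388373
FF -37.91197610628977 -37.022989408611664
black [522.16 402.02   0.55] 31.353446475180935 iou 0.9242261659100289
trowel [(0.59, array([429., 183.]))] []
spade [(0.72, array([372., 158.]))] [(0.8, array([223., 357.]))]
tin [] [(0.71, array([257., 131.]))]
seedling [(0.73, array([288., 124.]))] [(0.82, array([219., 146.]))]
0.93 fence frame side -39.692538979908456 -120.18861482608253
0.79 fence frame side -40.840025217479315 -38.25259999499916
```

```bash
python3 -c "
from cell import r
print(r.close_job())"
```

```text
the job is handed in; nothing more can be done
None
```

I hung both tools and pushed the three pots into a row along the fence, then handed the job in at about 54 s. It reports no verdict.

- **Tools:** only the trowel and the spade were on the mat; no fork was there. The trowel hangs in the y = -85 notch and the spade in the y = +85 notch, and the last close-up showed both upright with blades down. I left the red look-alike alone.
- **Pots:** they stand in the order black, terracotta, green from the end stop. Early on, the black pot had been knocked a few centimetres, so I measured it again before gripping it. At the end I pressed the terracotta and green pots toward the strip with closed fingers; both were already firm against it.
- **Seedling and tin:** they still show at their starting pixels, within a few pixels. The very last top picture did not find the tin; the side camera did.

**Checks that disagreed:**
- **Terracotta pot:** the camera put it at x = -42 mm before the final push and -36 mm after, although the fingers felt no movement.
- **Green pot:** its fit read x = -32.9 mm, just outside the -33 mm limit. The match was poor and contact showed it flush, so I went by the contact.
- **Terracotta along the fence:** the side camera put it about 8 mm further along than the top camera did (y = -120 against -112 mm).
- **Spade:** in the last pictures, taken after the arm moved back, it was not found again in its notch. The top camera's best match was about 12 pixels off and the side camera matched only the red look-alike. Seconds earlier, both cameras had placed it in the notch.

The wrist reached the last joint's limit once and kept a 3.5° tilt afterwards, which caused no trouble.

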